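# Empty the pump shell into the sorting tray

## Task

Lift the cover off the tall aluminium pump shell and lay it on the black rubber mat, knob up. Then tip the shell over the steel sorting tray until all three gears have dropped into the tray, and stand the empty shell upright on the mat as well. Set the cover and the shell down without dropping them, and leave the other things on the bench where they are.

Things in the scene. Friction and masses are not known exactly. Their poses are not given: they have to be found in the camera images.
- shell: Tall pump shell: loose round open-topped aluminium can, 115 mm high, 64 mm outside diameter, wall 5 mm, inner floor 6 mm up; foot flange 82 mm across, 5.5 mm high, with four dark screw heads up to 9.5 mm. 0.2 to 0.4 kg bare. Starts upright on the bench with the cover on and three gears inside. Origin: centre of its underside; z is its axis, towards the mouth.
- shell_mouth (a point): Centre of the shell's mouth, on its axis, 115 mm above the shell's origin.
- cover: Cover: loose aluminium disc 72 mm across, 6 mm thick, 0.1 kg; on top a round knob 22 mm in diameter, 30 mm high; below a plug 48 mm across, 6 mm deep, loose in the shell's bore. Origin: centre of the plug's underside; z up through the knob (disc z 6 to 12 mm, knob 12 to 42 mm). Starts with its origin 109 mm above the shell's. On the mat it lies level on its plug.
- gear0_mid (a point): Middle of loose toothed steel pump gear 0: 36 mm across over the teeth, 24 mm thick, about 90 g, oily and slippery. All three gears start inside the shell one on top of another.
- gear1_mid (a point): Middle of loose toothed steel pump gear 1: 36 mm across over the teeth, 24 mm thick, about 90 g, oily and slippery. All three gears start inside the shell one on top of another.
- gear2_mid (a point): Middle of loose toothed steel pump gear 2: 36 mm across over the teeth, 24 mm thick, about 90 g, oily and slippery. All three gears start inside the shell one on top of another.
- tray: Steel sorting tray fixed to the bench: open box, outside 180 mm along its x by 200 mm along its y, 45 mm high, walls and floor 4 to 5 mm. Origin: centre of its underside. Left or right of the shell.
- mat: Black rubber mat fixed to the bench, 200 mm by 200 mm, 4 mm thick. Origin: centre of its underside, so its top is at z 4 mm. On the other side of the shell from the tray.
- short_shell: Bystander: short empty aluminium shell without a cover, 60 mm in diameter, 60 mm high, standing. Origin: centre of its underside.
- jar: Bystander: closed white jar with a black cap, 60 mm in diameter, 85 mm high. Origin: centre of its underside.
- case: Bystander: flat black control-unit case, 90 by 130 by 29 mm. Origin: centre of its underside.
- screwdriver: Bystander: screwdriver with a black handle, 190 mm long, lying on the bench between the robot and the shell. Origin: its middle, at bench level.
- wrench: Bystander: steel wrench, 180 mm long, lying on the bench. Origin: its middle, at bench level.
- tape: Bystander: roll of black tape lying flat, 90 mm across, 22 mm high. Origin: centre of its underside.
Not all that is in view belongs to the job. What is shaped like the shell but pink is not meant. Leave any orange look-alike of the cover alone.

How it is judged:
On the way, in this order (a step that is already met when the one before it is completed fails the run):
1. the cover is off the shell and lies on the mat, knob up, let go (x of cover in the frame of mat between -0.1 and 0.1 m and y of cover in the frame of mat between -0.1 and 0.1 m and z of cover in the frame of mat below 0.009 m and angle between cover's own z axis and vertical below 0.12 rad and contact force between the fingers and cover below 0.05 N), for 0.2 s.
2. all three gears are in the tray, the shell still held tipped (more than 70 degrees) with its mouth over the tray (x of gear0_mid in the frame of tray between -0.09 and 0.09 m and y of gear0_mid in the frame of tray between -0.1 and 0.1 m and z of each of gear0_mid, gear1_mid, gear2_mid in the frame of tray below 0.07 m and x of gear1_mid in the frame of tray between -0.09 and 0.09 m and y of gear1_mid in the frame of tray between -0.1 and 0.1 m and x of gear2_mid in the frame of tray between -0.09 and 0.09 m and y of gear2_mid in the frame of tray between -0.1 and 0.1 m and angle between shell's own z axis and vertical above 1.22 rad and x of shell_mouth in the frame of tray between -0.1 and 0.1 m and y of shell_mouth in the frame of tray between -0.11 and 0.11 m), for 0.1 s.
At the end, for the whole second after the job is handed in: All three gears lie in the tray (middles under 70 mm high); the empty shell stands on the mat, upright within 4.5 degrees, and the cover lies on the mat, knob up within 7 degrees, middles inside the mat's outline; both are let go and at rest (all of step 1 and x of gear0_mid in the frame of tray between -0.09 and 0.09 m and y of gear0_mid in the frame of tray between -0.1 and 0.1 m and z of each of gear0_mid, gear1_mid, gear2_mid in the frame of tray below 0.07 m and x of gear1_mid in the frame of tray between -0.09 and 0.09 m and y of gear1_mid in the frame of tray between -0.1 and 0.1 m and x of gear2_mid in the frame of tray between -0.09 and 0.09 m and y of gear2_mid in the frame of tray between -0.1 and 0.1 m and x of shell in the frame of mat between -0.1 and 0.1 m and y of shell in the frame of mat between -0.1 and 0.1 m and z of shell in the frame of mat below 0.009 m and angle between shell's own z axis and vertical below 0.08 rad and linear speed of each of shell, cover, gear0, gear1, gear2 below 0.03 m/s and angular speed of each of shell, cover below 0.3 rad/s and contact force between the fingers and shell below 0.05 N); the robot touches nothing.
It fails at once if the shell was dropped (let go and falling faster than 0.5 m/s) (linear speed of shell above 0.5 m/s and not (contact force between the fingers and shell above 0.01 N)).
It fails at once if the cover was dropped (let go and falling faster than 0.5 m/s) (linear speed of cover above 0.5 m/s and not (contact force between the fingers and cover above 0.01 N) and not (contact force between shell and cover above 0.01 N)).
It fails at once if a bystander was moved by more than 30 mm (distance of any of short_shell, jar, case, screwdriver, wrench, tape from where it was at the start of the episode above 0.03 m).
It also fails if it takes over 72 s, if anything falls off the work surface, if the arm or the gripper's body presses on something with over 40 N, if the wrist force passes 120 N, or if a joint passes its speed limit or range.

## Robot

A 6-joint arm with a two-finger parallel gripper is mounted at the origin on the work surface. World frame = base frame: x ahead of the robot, y to its left, z up, the work surface at z = 0. Lengths are in m, angles in rad, forces in N, time in s.
With the tool pointing down it reaches from about 0.25 to 0.725 m from the base axis. Payload 4 kg.
Tool frame: the origin (TCP) lies at the very end of the fingers, on their centre line; the grasp point (between the pads) lies 19 mm behind it; z points along the fingers, y is the direction in which the jaws open and shut (so a half turn about z gives the same grasp; the last joint's range is limited). The gripper opens to 85 mm and grips with 20 to 120 N. Pads are 22 mm wide; open, the fingers measure 114 mm over their backs; the gripper's body (76 mm by 85 mm) begins 54 mm behind the grasp point. The pads swing forward as they close: fully open they stand 13 mm farther back than shut.
Start: joints at [1.23, 0.241, 0.005, 1.335, 0, 1.571], TCP at [0.167, 0.471, 0.231] pointing down, gripper open.
Joint ranges: [-2.72, 2.72], [-1.05, 1.87], [-1.09, 1.28], [-1.99, 2.15], [-1.42, 1.44], [-3.14, 3.14]. Speed limits (rad/s): [2.79, 2.79, 3.14, 3.14, 3.14, 3.14].

## Interface

Orientations are given as a unit quaternion [x, y, z, w].
In Python, from workcell import bot gives the robot as it stands.
- The arm moves only by the shell command python3 -m crank 'ROWS'. ROWS is JSON, a list that holds one entry, the list of rows, each a list of 5 numbers: the shift along the tool's x, y, z in mm, then the turn about the tool's z in degrees, then the closure in counts, from 0 (fully open) to 255 (shut). In form: [[[tx, ty, tz, turn, grip], ...]]. A call has 1 to 12 rows; each row shifts and turns the pose as measured when the row begins, along the tool's axes as they then stand; what a row does not reach is not made up. A row lasts 1/8 s, in which the tool goes at most 62.5 mm and 10.7 degrees, less where a joint would pass 70% of its speed; a pose out of reach is approached as far as the arm can. A call is refused whole if a number of a shift passes 62.5 or a number of a turn 10.7, either way. A call with a gripper value outside its range is refused whole. The fingers move at their own pace and stop on an object; the grip force is fixed at half the most. Time passes only in rows, so rows that do not move let the fingers close. It gives the time, the measured TCP pose, the force and the opening at its end, in the units of the state.
- bot.get_obs(): the state, without advancing time (a new reading comes with each control period).
- bot.camera(name): name is "scene" or "top" or "wrist"; returns a dict with "img" (480x640x3 uint8, blue, green, red), "depth" (480x640 float32, m along the optical axis (not along the pixel's ray), 0 where there is no reading), "fx", "fy", "cx", "cy" (pixels), "R" (3x3) and "t" (3): a world point X has camera coordinates R X + t; the wrist camera has in their place "T_tool_cam" (4x4, takes a point from camera to tool coordinates, whose origin is the TCP and whose axes are the flange's). Camera axes: x right, y down, z forward; pixel columns grow to the right and rows downward; lengths in m; the calibration is good to about 2 mm. A picture is of the moment at which its call begins: read the wrist's pose just before it.
- bot.job_done(): hands the job in, once; it reports no verdict.
The state is a dict: "clock": time; "joint_pos": joint angles; "joint_vel": joint speeds; "tau": joint torques, N m; "eef_pos": TCP position; "tool_rot": TCP orientation; "ft_force": force on the tool from outside, world axes, zero at the start; "ft_torque": the same for the moment, N m; "grip_width": finger opening in m.
Only numpy, scipy, OpenCV 4.12 (cv2) and the standard library are available. Lean on these libraries where they do the work, as an engineer would, in place of code of your own. Each camera call takes 0.05 s, during which the arm holds its last target.

## Working session

There is one attempt and no reset: what is moved stays moved. The work goes in short steps, Python scripts to look and compute and a shell command to move; the robot and the scene stay as the last step left them, time stands still between calls to the robot, and variables do not carry over. Pictures are saved under pics/ and viewed, and the job is handed in when it is done.

```bash
ls -la; mkdir -p pics; python3 - <<'E'
from workcell import bot
import cv2
print(bot.get_obs())
for n in ["scene","top","wrist"]:
    c=bot.camera(n); cv2.imwrite(f"pics/{n}0.png",c["img"])
    print(n,{k:c[k] for k in c if k not in("img","depth")}, (c["depth"]>0).mean())
E
```

```text
total 12
drwxr-xr-x  3 agent agent 4096 Dec  6 05:57 .
drwxr-xr-x 23 root  root  4096 Dec  6 05:57 ..
drwxr-xr-x  2 agent agent 4096 Dec  6 05:57 pics
{'clock': 0.0, 'joint_pos': array([1.22996893e+00, 2.41394835e-01, 3.70721079e-03, 1.33517780e+00,
       1.23495809e-05, 1.57082399e+00]), 'joint_vel': array([ 0.00094059,  0.00147565,  0.00054374, -0.00011494, -0.00058042,
       -0.00026975]), 'tau': array([ 3.53048108e-04, -3.72322404e+01,  2.52404612e+01,  1.71656435e-02,
       -1.41584178e-04, -7.18587387e-06]), 'eef_pos': array([0.16691885, 0.4706452 , 0.23041551]), 'tool_rot': array([ 1.69603618e-01,  9.85511817e-01, -1.01851881e-03, -1.81520535e-04]), 'ft_force': array([0.35665658, 0.29660293, 0.12405223]), 'ft_torque': array([0.02138573, 0.02054796, 0.03029124]), 'grip_width': 0.08564195776224533}
scene {'fx': 530.3349415778849, 'fy': 530.3349415778849, 'cx': 317.6780615800332, 'cy': 236.43448162586796, 'R': array([[ 0.7594519 ,  0.65052122,  0.00741315],
       [ 0.45498925, -0.52296427, -0.72075873],
       [-0.46499204,  0.55075449, -0.69314637]]), 't': array([-0.43520181
[... 160 characters left out ...]
array([[ 0.02578428, -0.99962982,  0.00868252],
       [-0.98080155, -0.02697613, -0.19313365],
       [ 0.19329638, -0.00353601, -0.98113404]]), 't': array([-0.03120535,  0.58956799,  1.26946734])} 0.9960286458333333
wrist {'fx': 360.4240509899208, 'fy': 360.4240509899208, 'cx': 325.1441797728029, 'cy': 236.35379646751616, 'T_tool_cam': array([[ 2.48001745e-04, -9.56374130e-01, -2.92144592e-01,
         7.46505913e-02],
       [ 9.99999863e-01,  1.02293639e-04,  5.14028754e-04,
         7.06997414e-04],
       [-4.61719269e-04, -2.92144679e-01,  9.56374024e-01,
        -1.42793448e-01],
       [ 0.00000000e+00,  0.00000000e+00,  0.00000000e+00,
         1.00000000e+00]])} 0.9960904947916667
```

View pics/top0.png

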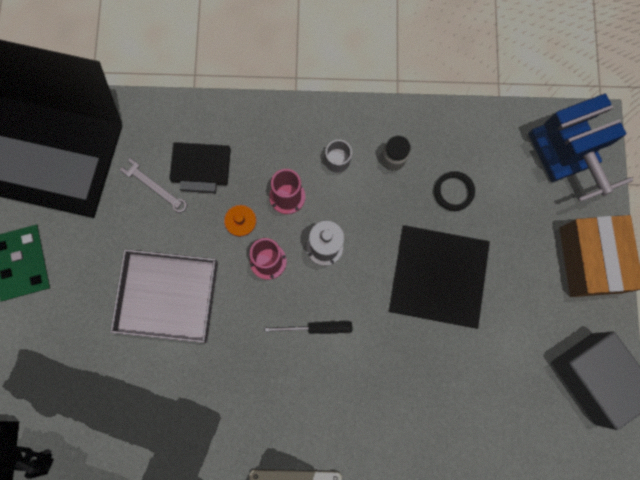

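View pics/scene0.png

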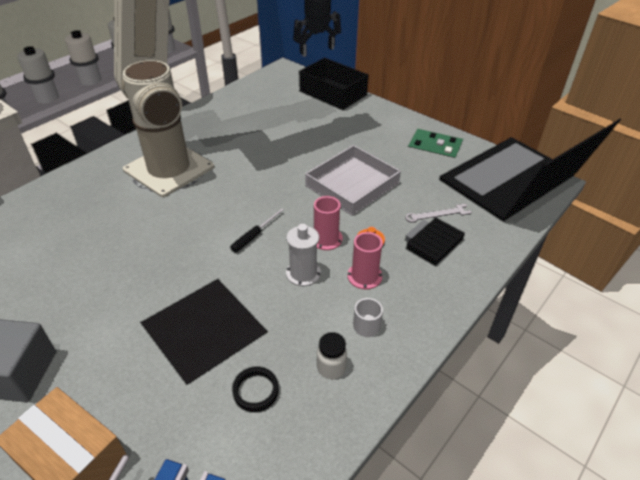

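View pics/wrist0.png

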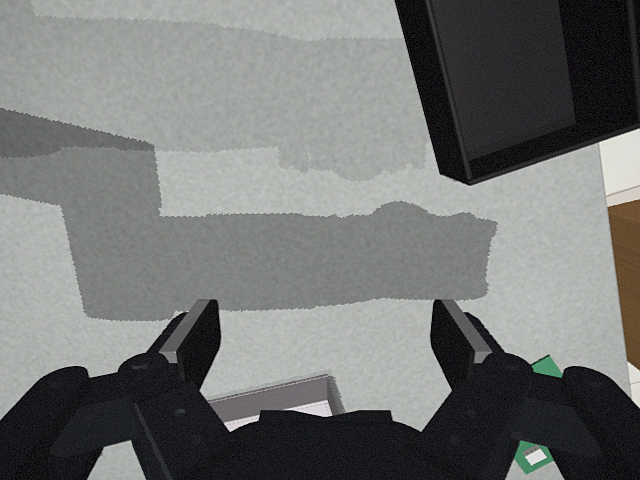

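Top view: tray at (165,296), mat at (440,276), screwdriver (310,328), wrench (155,187), case (200,165), short shell (338,153), jar (397,150), tape (454,190). Candidates for the shell are the grey can with a grey cover (326,240), which fits "aluminium", and two pink cans (286,190) and (267,257), which are decoys. The orange disc at (240,220) is the look-alike cover. I'll enlarge the grey one and measure.

```bash
cat > h.py <<'E'
import numpy as np, cv2
from workcell import bot
from scipy.spatial.transform import Rotation as Rn
def ray(c,u,v):
    d=np.array([(u-c["cx"])/c["fx"],(v-c["cy"])/c["fy"],1.0])
    return -c["R"].T@c["t"], c["R"].T@d
def onplane(c,u,v,z):
    o,d=ray(c,u,v); return o+d*(z-o[2])/d[2]
def tri(c1,p1,c2,p2):
    o1,d1=ray(c1,*p1);o2,d2=ray(c2,*p2);d1=d1/np.linalg.norm(d1);d2=d2/np.linalg.norm(d2)
    s=np.linalg.lstsq(np.c_[d1,-d2],o2-o1,rcond=None)[0]
    a=o1+d1*s[0];b=o2+d2*s[1]; return (a+b)/2,np.linalg.norm(a-b)
def cloud(c):
    v,u=np.mgrid[:480,:640];z=c["depth"]
    P=np.stack([(u-c["cx"])/c["fx"]*z,(v-c["cy"])/c["fy"]*z,z],-1)
    return (P-c["t"])@c["R"]
def wristcam():
    o=bot.get_obs();c=bot.camera("wrist")
    M=np.eye(4);M[:3,:3]=Rn.from_quat(o["tool_rot"]).as_matrix();M[:3,3]=o["eef_pos"]
    T=np.linalg.inv(M@c["T_tool_cam"]);c["R"]=T[:3,:3];c["t"]=T[:3,3];return c,o
E
python3 - <<'E'
from h import *
import pickle
t=bot.camera("top");s=bot.camera("scene");pickle.dump((t,s),open("c0.pkl","wb"))
a=cv2.resize(t["img"][170:300,220:390],None,fx=4,fy=4,interpolation=cv2.INTER_CUBIC)[:, :400*2]
b=cv2.resize(s["img"][180:300,260:400],None,fx=4,fy=4,interpolation=cv2.INTER_CUBIC)
cv2.imwrite("pics/ct.png",a);cv2.imwrite("pics/cs.png",b)
P=cloud(t)
Z=P[...,2]
v=(np.clip(Z,0,.2)/.2*255).astype(np.uint8); cv2.imwrite("pics/hgt.png",cv2.applyColorMap(v,cv2.COLORMAP_JET))
E
```

```text
(no output)
```

View pics/ct.png

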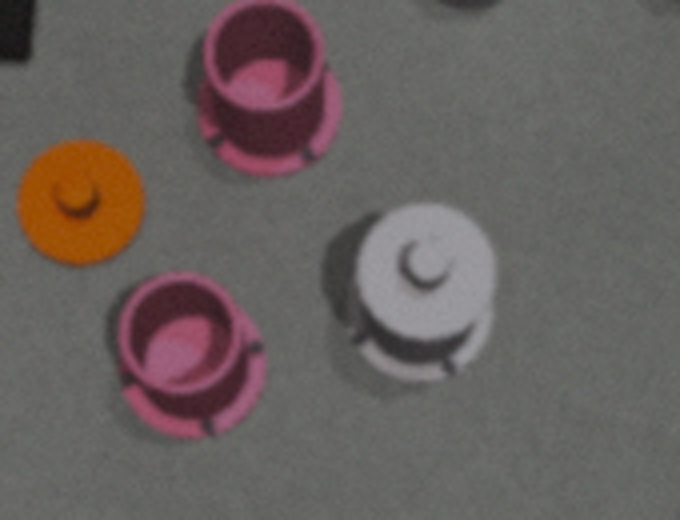

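View pics/cs.png

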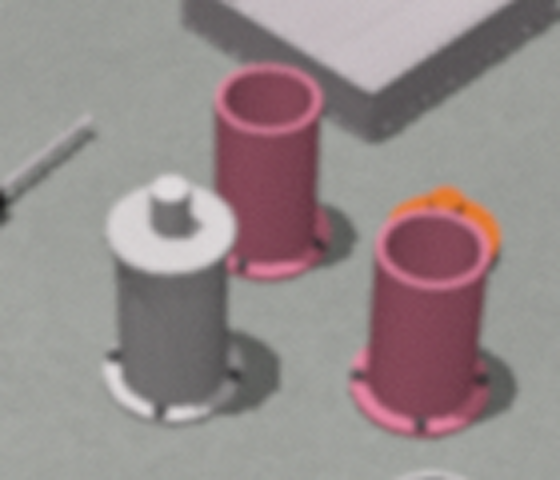

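View pics/hgt.png

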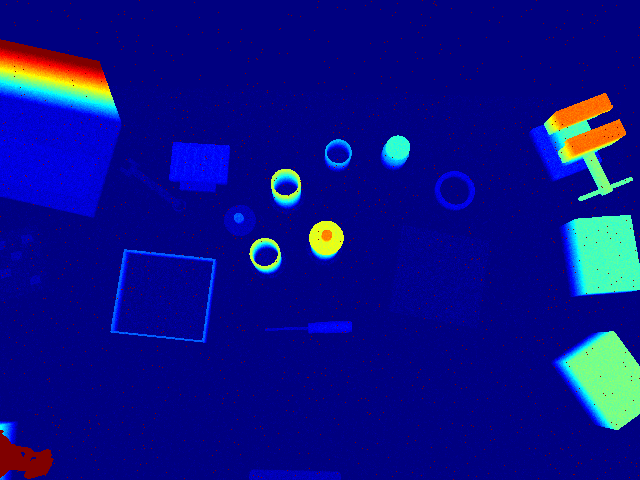

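The crops confirm the target: the grey can with cover and knob, with the knob top at about (327,235) in top and (303,227) in scene. Next I'll measure positions from both views.

```bash
python3 - <<'E'
from h import *
import pickle
t,s=pickle.load(open("c0.pkl","rb"))
def near(c,lo,hi,box):
    P=cloud(c);m=(P[...,2]>lo)&(P[...,2]<hi);b=np.zeros_like(m);b[box[1]:box[3],box[0]:box[2]]=1;m&=b
    return P,m
tp={};
for c,n,box in((t,"top",(295,210,360,275)),(s,"scene",(270,210,335,300))):
    P,m=near(c,.14,.17,box);k=P[m];
    kt=m&(P[...,2]>np.percentile(k[:,2],60)-.004)
    v,u=np.nonzero(kt);tp[n]=(u.mean(),v.mean())
    print(n,"knob px",tp[n],"pts",np.median(k,0),k.max(0),len(k))
    P,m=near(c,.114,.128,box);k=P[m];print(" disc",(k.min(0)+k.max(0))/2,np.median(k[:,2]),k.max(0)-k.min(0))
    q=onplane(c,*tp[n],.151);print(" ray@.151",q)
print("tri",tri(t,tp["top"],s,tp["scene"]))
# decoys, obstacles in top
P=cloud(t)
for n,box in dict(pinkA=(265,165,310,217),pinkB=(245,232,290,282),short=(322,135,356,170),jar=(380,130,415,170)).items():
    _,m=near(t,.03,.2,box);k=P[m];z=np.percentile(k[:,2],97);r=k[k[:,2]>z-.006];print(n,z,(r.min(0)+r.max(0))/2,r.max(0)-r.min(0))
# tray rim and mat
_,m=near(t,.035,.055,(95,235,235,355));v,u=np.nonzero(m)
rect=cv2.minAreaRect(P[m][:,:2].astype(np.float32)*1000);print("tray",rect,np.median(P[m][:,2]),cv2.boxPoints(rect))
for c,b in((t,(380,215,500,335)),(s,(135,275,275,385))):
    g=c["img"].max(2);mm=np.zeros_like(g);mm[b[1]:b[3],b[0]:b[2]]=(g[b[1]:b[3],b[0]:b[2]]<45)
    n,l,st,_=cv2.connectedComponentsWithStats(mm.astype(np.uint8));i=1+st[1:,4].argmax();Q=cloud(c)[l==i]
    v,u=np.nonzero(l==i);W=np.array([onplane(c,a,b_,.004) for a,b_ in zip(u,v)])
    r=cv2.minAreaRect(W[:,:2].astype(np.float32)*1000);print("mat",r,np.median(Q[:,2]),cv2.boxPoints(r).round())
_,m=near(t,.006,.05,(260,315,360,340));print("driver",P[m].min(0),P[m].max(0))
E
```

```text
top knob px (np.float64(326.4642857142857), np.float64(234.47619047619048)) pts [ 0.57230353 -0.04982257  0.14974027] [ 0.58282696 -0.03990842  0.15533124] 97
 disc [ 0.57317607 -0.05089447  0.12102696] 0.11997245480744718 [0.07053627 0.07054987 0.01353976]
 ray@.151 [ 0.57324678 -0.05059978  0.151     ]
scene knob px (np.float64(301.92857142857144), np.float64(227.19642857142858)) pts [ 0.574034   -0.05661103  0.14993248] [ 0.58356342 -0.04205566  0.15434874] 86
 disc [ 0.57106587 -0.01034589  0.12094445] 0.12132700439966626 [0.07380294 0.15886481 0.01349835]
 ray@.151 [ 0.57252504 -0.05381144  0.151     ]
tri (array([ 0.57250313, -0.05169399,  0.14982149]), np.float64(0.0028597952335537523))
pinkA 0.11671443455943423 [0.68859697 0.03670589 0.1165664 ] [0.06270533 0.06139229 0.01143526]
pinkB 0.1174396371631257 [0.53939191 0.07564528 0.1151549 ] [0.0612356  0.06180296 0.00741812]
short 0.06333080614471183 [ 0.77953881 -0.07547655  0.06175935] [0.05973033 0.05813454 0.00877248]
jar 0.08862135876142314 [ 0.78657809 -0.20394007  0.08807375] [0.05370803 0.05086933 0.01089254]
tray ((453.7252502441406, 293.8424072265625), (202.49838256835938, 180.31378173828125), 85.47956085205078) 0.043076387761761314 [[355.8689  200.01385]
 [535.62177 185.80249]
 [551.5816  387.67096]
 [371.82874 401.88232]]
mat ((515.450927734375, -308.6728515625), (197.01531982421875, 196.58346557617188), 80.78558349609375) 0.00302171244057868 [[ 403. -390.]
 [ 597. -422.]
 [ 628. -227.]
 [ 434. -196.]]
mat ((515.795654296875, -311.0986328125), (193.0912322998047, 192.7683868408203), 80.9022216796875) 0.004275276151799621 [[ 405. -391.]
 [ 596. -422.]
 [ 626. -231.]
 [ 436. -201.]]
driver [ 0.3773005  -0.13064769  0.00601987] [0.42112735 0.07444211 0.03167569]
```

Shell axis at about (0.573, -0.051). The knob top triangulates to z 0.150 (expected 0.151) and the disc top to 0.120 (expected 0.121). The mat centre is (0.515, -0.31) and the tray centre (0.454, 0.294), with its rim at 0.043–0.045. All of this agrees with the text. Moving over the cover.

```bash
python3 -m crank '[[[-46,-30,0,0,0],[-46,-30,0,0,0],[-46,-30,0,0,0],[-46,-30,0,0,0],[-46,-30,0,0,0],[-46,-30,0,0,0]]]'; python3 -c "
from workcell import bot
o=bot.get_obs();print(o['joint_pos'].round(3),o['eef_pos'],o['tool_rot'])"
```

```text
clock: 1.0
eef_pos: [0.3715, 0.2057, 0.2303]
tool_rot: [0.165, 0.986, 0.0, 0.001]
ft_force: [1.1, 1.3, -0.4]
grip_width: 0.0854
[ 0.506  0.091 -0.179  1.299 -0.     0.837] [0.37152155 0.20571937 0.23031383] [1.64530094e-01 9.86371762e-01 2.93999291e-04 7.13754403e-04]
```

```bash
python3 -m crank '[[[-46,-29.5,0,0,90],[-46,-29.5,0,0,90],[-46,-29.5,0,0,90],[-46,-29.5,0,0,90],[-46,-29.5,0,0,90],[-44,-29.5,0,0,90],[0,0,0,0,90]]]'; python3 - <<'E'
from h import *
c,o=wristcam();print(o['joint_pos'].round(3),o['eef_pos'],o['grip_width'])
cv2.imwrite("pics/w1.png",c["img"])
P=cloud(c);m=(P[...,2]>.145)&(P[...,2]<.156)&(np.hypot(P[...,0]-.573,P[...,1]+.051)<.03);k=P[m];print(len(k),np.median(k,0),k.min(0),k.max(0))
m=(P[...,2]>.112)&(P[...,2]<.13)&(np.hypot(P[...,0]-.573,P[...,1]+.051)<.06);k=P[m];print(len(k),np.median(k[:,2]),k.min(0),k.max(0))
R=Rn.from_quat(o['tool_rot']).as_matrix();print(R.round(4))
E
```

```text
clock: 1.88
eef_pos: [0.5802, -0.0637, 0.2293]
tool_rot: [0.167, 0.986, 0.001, 0.001]
ft_force: [-0.7, 0.4, -0.3]
grip_width: 0.0552
[-0.11   0.408  0.235  1.396  0.002  0.226] [ 0.5801846  -0.06365177  0.22931252] 0.0552195514363531
888 [ 0.57087787 -0.04955669  0.1510673 ] [ 0.56110527 -0.06029583  0.14511241] [ 0.58286887 -0.03918756  0.15338119]
6540 0.12120486931107671 [ 0.53620219 -0.08508546  0.11591091] [ 0.60769893 -0.01411892  0.12976744]
[[-0.944   0.33    0.0029]
 [ 0.33    0.944   0.0018]
 [-0.0021  0.0027 -1.    ]]
```

View pics/w1.png

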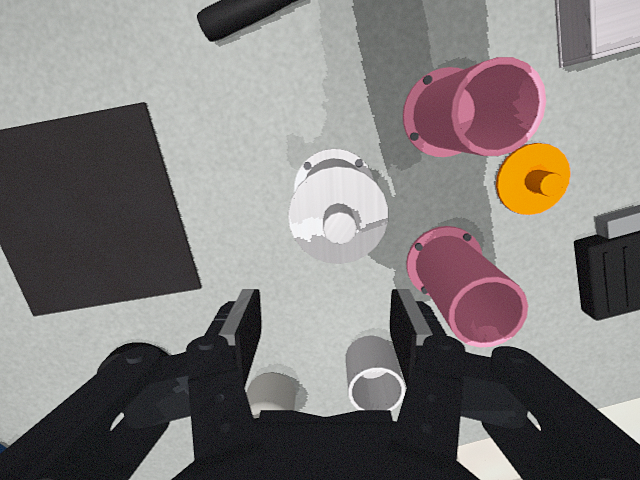

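The wrist view shows the cover at (338,215) with its knob at (340,226), free between the jaws' directions. Wrist depth gives the centre at (0.572, -0.050) and the knob top at 0.151. Descending.

```bash
python3 -m crank '[[[12.5,10.5,30,0,90],[0,0,40,0,90],[0,0,0,0,90]]]'
```

```text
clock: 2.3
eef_pos: [0.5691, -0.0448, 0.159]
tool_rot: [0.165, 0.986, 0.002, 0.001]
ft_force: [0.3, 0.4, -0.1]
grip_width: 0.0552
```

```bash
python3 -m crank '[[[-4,-3.5,18,0,90],[0,0,13,0,90],[0,0,0,0,90]]]'
```

```text
clock: 2.68
eef_pos: [0.5732, -0.047, 0.1324]
tool_rot: [0.164, 0.987, 0.003, 0.004]
ft_force: [-0.6, -0.1, 0.4]
grip_width: 0.0553
```

```bash
python3 -m crank '[[[0,-2.5,6,0,90],[0,0,0,0,255],[0,0,0,0,255],[0,0,0,0,255],[0,0,0,0,255],[0,0,0,0,255]]]'
```

```text
clock: 3.42
eef_pos: [0.5739, -0.0494, 0.1291]
tool_rot: [0.164, 0.987, 0.003, 0.006]
ft_force: [0.1, -0.1, -0.4]
grip_width: 0.0203
```

```bash
python3 -m crank '[[[0,0,-15,0,255],[0,0,-30,0,255],[0,0,-40,0,255],[0,0,-20,0,255],[0,0,0,0,255]]]'; python3 - <<'E'
from h import *
c=bot.camera("scene");cv2.imwrite("pics/s2.png",cv2.resize(c["img"][100:340,180:480],None,fx=2.5,fy=2.5))
print(bot.get_obs()['joint_pos'].round(3))
E
```

```text
clock: 4.05
eef_pos: [0.5724, -0.0498, 0.2401]
tool_rot: [0.164, 0.987, 0.003, 0.006]
ft_force: [0.2, -0.4, -0.3]
grip_width: 0.0197
[-0.089  0.378  0.216  1.397  0.005  0.239]
```

View pics/s2.png

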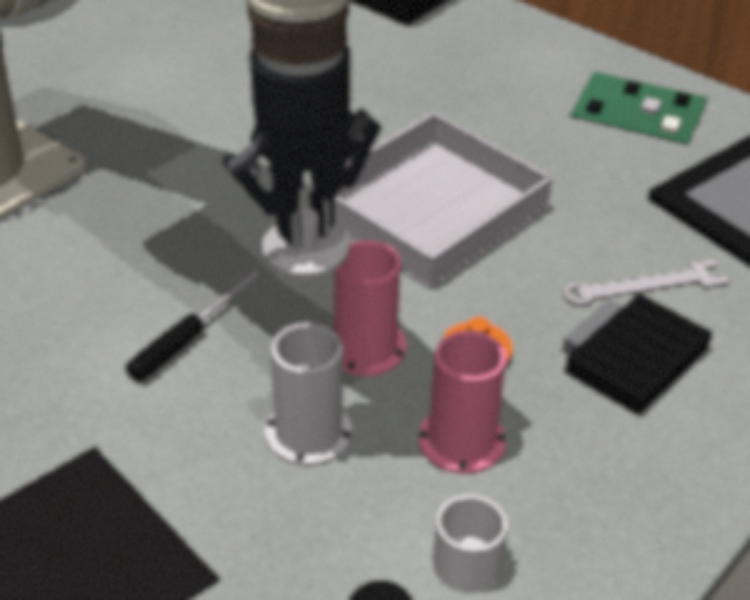

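```bash
python3 -m crank '[[[-17,-48,0,0,255],[-17,-50,0,0,255],[-17,-50,0,0,255],[-17,-50,0,0,255],[-17,-50,0,0,255],[-17,-48,0,0,255],[0,0,0,0,255],[0,0,60,0,255],[0,0,0,0,255]]]'; python3 - <<'E'
from h import *
c,o=wristcam();cv2.imwrite("pics/w3.png",c["img"]);print(o['joint_pos'].round(3),o['eef_pos'],o['grip_width'])
t=bot.camera("top");P=cloud(t)
m=(np.hypot(P[...,0]-o['eef_pos'][0],P[...,1]-o['eef_pos'][1])<.06)&(P[...,2]>.05)
k=P[m];print(len(k));cv2.imwrite("pics/t3.png",cv2.resize(t["img"][180:380,360:540],None,fx=3,fy=3))
c=bot.camera("scene");cv2.imwrite("pics/s3.png",cv2.resize(c["img"][180:420,100:400],None,fx=2.5,fy=2.5))
E
```

```text
clock: 5.22
eef_pos: [0.5672, -0.3664, 0.161]
tool_rot: [0.162, 0.987, 0.008, -0.007]
ft_force: [-0.6, 0.2, -1.6]
grip_width: 0.0198
[-0.578  0.647  0.45   1.393  0.009 -0.253] [ 0.56724492 -0.36641648  0.1610226 ] 0.01978122943874696
7013
```

View pics/s3.png

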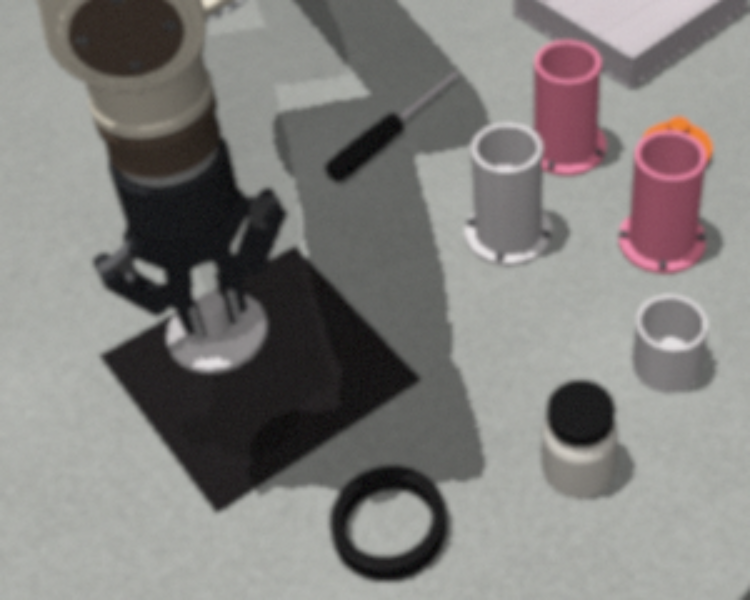

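View pics/w3.png

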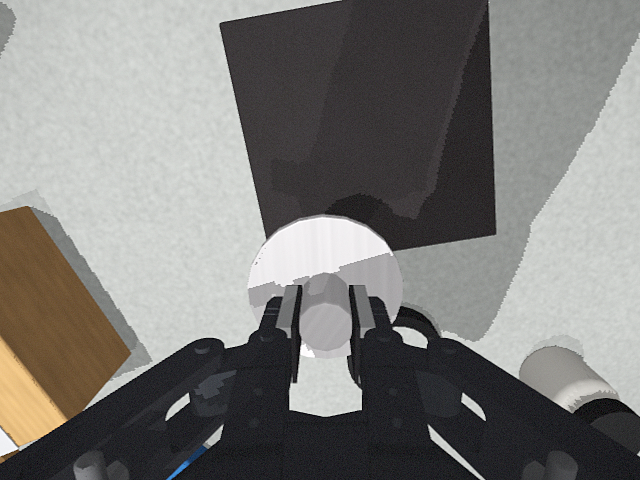

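```bash
python3 -m crank '[[[0,0,40,0,255],[0,0,40,0,255],[0,0,30,0,255],[0,0,10,0,255],[0,0,0,0,255]]]'
```

```text
clock: 6.0
eef_pos: [0.5945, -0.3781, 0.0751]
tool_rot: [0.159, 0.987, -0.006, 0.026]
ft_force: [0.0, -0.5, -0.9]
grip_width: 0.0198
```

```bash
python3 - <<'E'
from h import *
o=bot.get_obs();print(o['joint_pos'].round(3),o['joint_vel'].round(3),o['eef_pos']);print(Rn.from_quat(o['tool_rot']).as_matrix().round(3))
E
```

```text
[-0.57   0.699  0.317  1.136  0.009 -0.251] [ 0.005 -0.018  0.037  0.012 -0.    -0.001] [ 0.59452696 -0.37806087  0.07507623]
[[-0.948  0.314  0.048]
 [ 0.313  0.949 -0.02 ]
 [-0.052 -0.004 -0.999]]
```

```bash
cat > st.py <<'E'
from h import *
o=bot.get_obs();print(o['joint_pos'].round(3),o['eef_pos'].round(4),'clk',o['clock']);R=Rn.from_quat(o['tool_rot']).as_matrix();print(R.round(3).tolist(),o['ft_force'].round(1))
E
python3 -m crank '[[[16,1.5,0,0,255],[0,0,0,0,255]]]'>/dev/null; python3 st.py;  python3 -m crank '[[[14,1.5,0,0,255],[0,0,0,0,255]]]'>/dev/null; python3 st.py
```

```text
[-0.574  0.664  0.265  1.11   0.01  -0.255] [ 0.5834 -0.3734  0.0804] clk 6.25
[[-0.948, 0.314, 0.057], [0.313, 0.95, -0.025], [-0.062, -0.006, -0.998]] [-0.6 -0.1 -0.9]
[-0.576  0.634  0.221  1.087  0.01  -0.258] [ 0.5739 -0.3694  0.0842] clk 6.5
[[-0.947, 0.313, 0.064], [0.312, 0.95, -0.03], [-0.071, -0.008, -0.997]] [ 0.5  0.1 -0.5]
```

```bash
python3 -m crank '[[[0,0,0,0,255],[0,0,0,0,255]]]'>/dev/null; python3 st.py;  python3 -m crank '[[[0,0,8,0,255],[0,0,0,0,255]]]'>/dev/null; python3 st.py;  python3 -m crank '[[[0,0,8,0,255],[0,0,0,0,255]]]'>/dev/null; python3 st.py
```

```text
[-0.576  0.634  0.226  1.087  0.01  -0.257] [ 0.5763 -0.3706  0.0862] clk 6.75
[[-0.947, 0.313, 0.068], [0.312, 0.95, -0.032], [-0.075, -0.009, -0.997]] [-0.9  0.4 -1.2]
[-0.576  0.644  0.218  1.071  0.01  -0.257] [ 0.5773 -0.3711  0.0773] clk 7.0
[[-0.947, 0.313, 0.068], [0.312, 0.95, -0.032], [-0.075, -0.009, -0.997]] [-0.3  0.4 -1.5]
[-0.576  0.653  0.21   1.054  0.01  -0.257] [ 0.5775 -0.3711  0.068 ] clk 7.25
[[-0.947, 0.313, 0.067], [0.312, 0.95, -0.032], [-0.074, -0.009, -0.997]] [ 0.1  0.1 -2.1]
```

```bash
python3 -m crank '[[[5,1,8,0,255],[0,0,0,0,255],[5,1,8,0,255],[0,0,0,0,255],[0,0,8,0,255],[0,0,0,0,255]]]'>/dev/null; python3 st.py;  python3 -m crank '[[[0,0,6,0,255],[0,0,0,0,255]]]'>/dev/null; python3 st.py
```

```text
[-0.576  0.66   0.147  0.985  0.01  -0.258] [ 0.5694 -0.3663  0.0413] clk 8.0
[[-0.947, 0.313, 0.067], [0.312, 0.95, -0.031], [-0.073, -0.009, -0.997]] [-0.6  0.4 -1. ]
[-0.576  0.668  0.143  0.972  0.01  -0.258] [ 0.5701 -0.3667  0.035 ] clk 8.25
[[-0.947, 0.313, 0.067], [0.312, 0.95, -0.031], [-0.073, -0.009, -0.997]] [ 0.  -0.  -0.8]
```

```bash
python3 -m crank '[[[0,0,4,0,255],[0,0,0,0,255]]]'>/dev/null; python3 st.py;  python3 -m crank '[[[0,0,3,0,255],[0,0,0,0,255]]]'>/dev/null; python3 st.py;python3 -m crank '[[[0,0,2,0,255],[0,0,0,0,255]]]'>/dev/null; python3 st.py
```

```text
[-0.576  0.672  0.14   0.964  0.01  -0.258] [ 0.5705 -0.3669  0.0309] clk 8.5
[[-0.947, 0.313, 0.067], [0.312, 0.95, -0.032], [-0.074, -0.009, -0.997]] [ 0.2  0.6 -0.8]
[-0.576  0.676  0.137  0.958  0.01  -0.258] [ 0.5709 -0.3671  0.0279] clk 8.75
[[-0.947, 0.313, 0.068], [0.311, 0.95, -0.032], [-0.074, -0.009, -0.997]] [ 0.6 -0.4 -0.1]
[-0.576  0.678  0.136  0.954  0.01  -0.257] [ 0.5712 -0.3672  0.0259] clk 9.0
[[-0.947, 0.313, 0.068], [0.312, 0.95, -0.032], [-0.075, -0.009, -0.997]] [-0.1 -0.4 -0.7]
```

```bash
python3 -m crank '[[[0,0,2,0,255],[0,0,0,0,255]]]'>/dev/null; python3 st.py;  python3 -m crank '[[[0,0,2,0,255],[0,0,0,0,255]]]'>/dev/null; python3 st.py
```

```text
[-0.576  0.679  0.136  0.951  0.01  -0.257] [ 0.572  -0.3677  0.0256] clk 9.25
[[-0.947, 0.313, 0.07], [0.311, 0.95, -0.033], [-0.077, -0.01, -0.997]] [ 0.1  0.8 -0. ]
[-0.576  0.679  0.135  0.949  0.01  -0.257] [ 0.5726 -0.368   0.0255] clk 9.5
[[-0.947, 0.313, 0.071], [0.311, 0.95, -0.034], [-0.078, -0.01, -0.997]] [-0.6  1.1  1. ]
```

Contact with the mat at TCP 0.0255. Releasing.

```bash
python3 -m crank '[[[0,0,0,0,200],[0,0,0,0,150],[0,0,0,0,110],[0,0,0,0,90],[0,0,0,0,90]]]'; python3 -m crank '[[[0,0,-10,0,90],[0,0,-15,0,90],[0,0,-20,0,90],[0,0,-20,0,90],[0,0,0,0,90]]]';python3 st.py;python3 - <<'E'
from h import *
c,o=wristcam();cv2.imwrite("pics/w4.png",c["img"])
P=cloud(c);m=(P[...,2]>.012)&(P[...,2]<.022)&(np.hypot(P[...,0]-.572,P[...,1]+.368)<.055);k=P[m];print(len(k),np.median(k,0),(k.min(0)+k.max(0))/2,np.ptp(k,0))
A=np.c_[k[:,:2],np.ones(len(k))];print("slope",np.linalg.lstsq(A,k[:,2],rcond=None)[0])
E
```

```text
clock: 10.12
eef_pos: [0.5729, -0.3681, 0.0244]
tool_rot: [0.158, 0.987, -0.011, 0.038]
ft_force: [0.2, 0.4, 0.0]
grip_width: 0.0552
clock: 10.75
eef_pos: [0.5691, -0.3665, 0.0957]
tool_rot: [0.158, 0.987, -0.012, 0.04]
ft_force: [-0.1, -0.5, 0.1]
grip_width: 0.0553
[-0.577  0.605  0.199  1.082  0.011 -0.259] [ 0.5691 -0.3665  0.0957] clk 10.75
[[-0.947, 0.313, 0.075], [0.311, 0.95, -0.036], [-0.083, -0.011, -0.997]] [-0.1 -0.5  0.1]
7436 [ 0.56546876 -0.36356328  0.01618209] [ 0.57243137 -0.36733792  0.01691994] [0.07175798 0.0711555  0.00978597]
slope [ 0.00276921 -0.00058483  0.01439128]
```

View pics/w4.png

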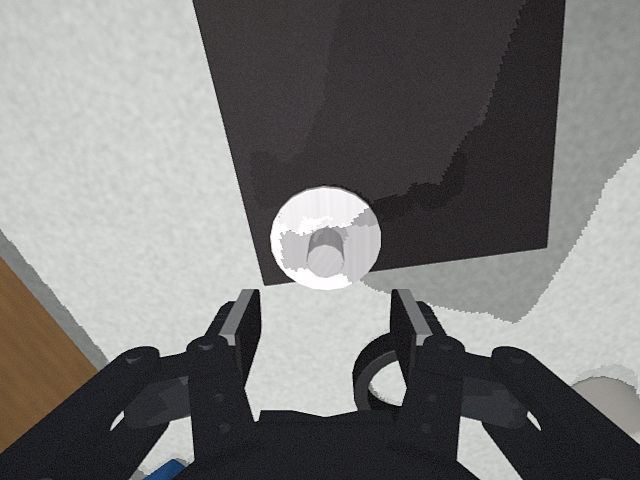

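Step 1 looks met: the cover lies flat on the mat at (0.5725, -0.367) with its disc top at 0.016. For tipping I need the tool inclined, but the rows only turn about the tool's z. I'll test in free space whether reaching outward past the limit inclines the tool.

```bash
python3 -m crank '[[[0,0,-40,5,90],[0,0,-50,0,90],[0,0,-40,0,90],[0,0,-30,0,90],[0,0,0,0,90]]]'>/dev/null;python3 st.py;python3 -m crank '[[[-40,0,0,0,0],[-40,0,0,0,0],[0,0,0,0,0]]]'>/dev/null;python3 st.py
```

```text
[-0.58   0.51   0.452  1.442  0.011 -0.171] [ 0.5545 -0.3591  0.253 ] clk 11.425
[[-0.915, 0.397, 0.065], [0.396, 0.918, -0.03], [-0.072, -0.001, -0.997]] [ 0.5 -0.1 -0.5]
[-0.56   0.721  0.806  1.601  0.009 -0.152] [ 0.6259 -0.3895  0.2481] clk 11.8
[[-0.916, 0.397, 0.051], [0.397, 0.918, -0.021], [-0.055, 0.001, -0.998]] [-1.   0.5 -0.2]
```

```bash
for i in 1 2 3; do python3 -m crank '[[[-40,0,0,4,0],[0,0,0,0,0]]]'>/dev/null;python3 st.py; done
```

```text
[-0.553  0.873  1.065  1.734  0.009 -0.072] [ 0.6587 -0.4031  0.2354] clk 12.05
[[-0.886, 0.463, 0.029], [0.463, 0.887, -0.008], [-0.029, 0.007, -1.0]] [-0.4 -0.  -1.2]
[-0.549  0.987  1.257  1.82   0.008  0.003] [ 0.6794 -0.4131  0.2197] clk 12.3
[[-0.851, 0.525, 0.022], [0.525, 0.851, -0.004], [-0.02, 0.008, -1.0]] [ 1.   0.6 -0.1]
[-0.55   1.     1.267  1.787  0.008  0.072] [ 0.6925 -0.422   0.2135] clk 12.55
[[-0.811, 0.583, 0.047], [0.583, 0.813, -0.019], [-0.049, 0.012, -0.999]] [ 0.4 -0.5 -0.1]
```

```bash
python3 -m crank '[[[-60,0,0,0,0],[-60,0,0,0,0]]]'>/dev/null;python3 st.py;python3 -m crank '[[[-60,0,0,0,0],[-60,0,0,0,0],[-60,0,0,0,0]]]'>/dev/null;python3 st.py
```

```text
[-0.56   1.025  1.272  1.672  0.009  0.06 ] [ 0.7284 -0.4536  0.1999] clk 12.8
[[-0.805, 0.579, 0.128], [0.575, 0.815, -0.07], [-0.145, 0.017, -0.989]] [-0.8  0.2 -0.3]
[-0.572  1.041  1.272  1.507  0.011  0.044] [ 0.7771 -0.4968  0.1996] clk 13.175
[[-0.78, 0.574, 0.25], [0.555, 0.819, -0.148], [-0.289, 0.023, -0.957]] [-0.  -0.4  0.4]
```

```bash
python3 -m crank '[[[-30,50,0,0,0],[-30,50,0,0,0],[-30,50,0,0,0]]]'>/dev/null;python3 st.py;python3 -m crank '[[[-40,45,0,0,0],[-40,45,0,0,0],[-40,45,0,0,0]]]'>/dev/null;python3 st.py
```

```text
[-0.417  1.035  1.272  1.42  -0.043  0.194] [ 0.8687 -0.3989  0.2174] clk 13.55
[[-0.75, 0.575, 0.328], [0.543, 0.818, -0.192], [-0.379, 0.034, -0.925]] [ 0.5  0.2 -0.3]
[-0.296  1.026  1.272  1.308 -0.091  0.289] [ 0.9446 -0.3175  0.2474] clk 13.925
[[-0.706, 0.557, 0.438], [0.512, 0.828, -0.229], [-0.49, 0.062, -0.87]] [0.1 0.2 0. ]
```

```bash
python3 -m crank '[[[-60,15,0,0,0],[-60,15,0,0,0],[-60,15,0,0,0],[-60,15,0,0,0]]]'>/dev/null;python3 st.py;python3 -m crank '[[[-60,15,0,0,0],[-60,15,0,0,0],[-60,15,0,0,0]]]'>/dev/null;python3 st.py
```

```text
[-0.302  0.981  1.273  1.156 -0.082  0.258] [ 0.9904 -0.3342  0.3281] clk 14.425
[[-0.614, 0.521, 0.594], [0.457, 0.847, -0.271], [-0.644, 0.105, -0.758]] [ 0.  -0.7 -1. ]
[-0.306  0.94   1.274  1.058 -0.077  0.243] [ 1.0113 -0.3445  0.4002] clk 14.8
[[-0.527, 0.497, 0.689], [0.419, 0.858, -0.299], [-0.739, 0.131, -0.66]] [ 0.4  0.1 -0.1]
```

```bash
python3 -m crank '[[[-60,10,0,0,0],[-60,10,0,0,0],[-60,10,0,0,0],[-60,10,0,0,0],[-60,10,0,0,0],[-60,10,0,0,0]]]'>/dev/null;python3 st.py;python3 -m crank '[[[-60,10,0,0,0],[-60,10,0,0,0],[0,0,0,0,0]]]'>/dev/null;python3 st.py
```

```text
[-0.338  0.818  1.275  0.919 -0.046  0.21 ] [ 1.0049 -0.3679  0.5774] clk 15.55
[[-0.334, 0.45, 0.828], [0.338, 0.878, -0.34], [-0.88, 0.166, -0.445]] [ 0.5 -0.7  0.3]
[-0.346  0.763  1.275  0.885 -0.038  0.203] [ 0.989  -0.3684  0.6486] clk 15.925
[[-0.26, 0.433, 0.863], [0.308, 0.884, -0.351], [-0.915, 0.174, -0.364]] [-0.2 -0.6  0.4]
```

Reaching past the limit works: the tool is now 69° from straight down. I'll level the jaw axis with a turn and then come back in at this orientation.

```bash
cat > go.py <<'E'
import sys
from h import *
o=bot.get_obs();R=Rn.from_quat(o['tool_rot']).as_matrix()
d=np.array([float(x) for x in sys.argv[1:4]])-o['eef_pos'];v=R.T@d*1000
print('clk',o['clock'],'pos',o['eef_pos'].round(4),'q',o['joint_pos'].round(3),'grip',o['grip_width'].round(4))
print('x',R[:,0].round(3),'y',R[:,1].round(3),'z',R[:,2].round(3),'F',o['ft_force'].round(1))
n=max(1,int(np.ceil(np.linalg.norm(v)/float(sys.argv[4]))));print('tool mm',v.round(1),'n',n,'per row',(v/n).round(1))
E
python3 -m crank '[[[0,0,0,-10.7,0],[0,0,0,0,0]]]'>/dev/null;python3 go.py .48 -.02 .3 45
```

```text
Traceback (most recent call last):
  File "go.py", line 5, in <module>
    print('clk',o['clock'],'pos',o['eef_pos'].round(4),'q',o['joint_pos'].round(3),'grip',o['grip_width'].round(4))
                                                                                          ^^^^^^^^^^^^^^^^^^^^^
AttributeError: 'float' object has no attribute 'round'
```

```bash
sed -i "s/o\['grip_width'\].round(4)/round(o['grip_width'],4)/" go.py;python3 go.py .48 -.02 .3 45
```

```text
clk 16.175 pos [ 0.9891 -0.368   0.6473] q [-0.345  0.764  1.275  0.886 -0.038  0.013] grip 0.0852
x [-0.34   0.136 -0.931] y [ 0.376  0.927 -0.002] z [ 0.862 -0.351 -0.366] F [ 0.6 -0.   0.3]
tool mm [ 543.5  131.7 -433.8] n 16 per row [ 34.    8.2 -27.1]
```

```bash
python3 -m crank '[[[34,8,-27,0,0],[34,8,-27,0,0],[34,8,-27,0,0],[34,8,-27,0,0],[34,8,-27,0,0],[34,8,-27,0,0]]]'>/dev/null;python3 go.py .48 -.02 .3 45
```

```text
clk 16.925 pos [ 0.8127 -0.2446  0.511 ] q [-0.246  0.181  0.001  0.209 -0.13   0.07 ] grip 0.0856
x [-0.342  0.157 -0.926] y [0.383 0.924 0.016] z [ 0.858 -0.349 -0.376] F [0.4 0.1 0.7]
tool mm [ 344.6   76.8 -284.7] n 11 per row [ 31.3   7.  -25.9]
```

```bash
python3 -m crank '[[[31,7,-26,0,0],[31,7,-26,0,0],[31,7,-26,0,0],[31,7,-26,0,0],[31,7,-26,0,0],[31,7,-26,0,0],[31,7,-26,0,0],[31,7,-26,0,0],[31,7,-26,0,0],[31,7,-26,0,0]]]'>/dev/null;python3 go.py .491 -.017 .2 30
```

```text
clk 18.175 pos [ 0.4993 -0.0293  0.3119] q [ 0.306 -0.315 -0.969 -0.155 -0.629  0.358] grip 0.0857
x [-0.34   0.19  -0.921] y [0.393 0.919 0.044] z [ 0.854 -0.346 -0.387] F [-0.   0.8  0.6]
tool mm [108.3   3.   32. ] n 4 per row [27.1  0.8  8. ]
```

```bash
python3 -m crank '[[[0,0,0,-3,0],[20,0,20,0,0],[25,0,20,0,0],[25,0,20,0,0],[0,0,0,0,0]]]'>/dev/null;python3 go.py .53 -.034 .19 30
```

```text
clk 18.8 pos [ 0.5289 -0.0343  0.2237] q [ 0.251  0.    -1.087 -0.597 -0.573  0.288] grip 0.0856
x [-0.364  0.153 -0.919] y [0.374 0.927 0.006] z [ 0.853 -0.341 -0.395] F [-0.5  0.6 -0.4]
tool mm [30.6  0.5 14.1] n 2 per row [15.3  0.3  7.1]
```

```bash
cat > kin.py <<'E'
from h import *
from scipy.optimize import least_squares
D=np.array([[1.230,.2414,.0037,1.3352,0,1.5708,.1669,.4706,.2304],[.506,.091,-.179,1.299,0,.837,.3715,.2057,.2303],[-.11,.408,.235,1.396,.002,.226,.5802,-.0637,.2293],
[-.089,.378,.216,1.397,.005,.239,.5724,-.0498,.2401],[-.578,.647,.45,1.393,.009,-.253,.5672,-.3664,.161],[-.57,.699,.317,1.136,.009,-.251,.5945,-.3781,.0751],
[-.576,.66,.147,.985,.01,-.258,.5694,-.3663,.0413],[-.576,.678,.136,.954,.01,-.257,.5712,-.3672,.0259],[-.577,.605,.199,1.082,.011,-.259,.5691,-.3665,.0957],
[-.58,.51,.452,1.442,.011,-.171,.5545,-.3591,.253],[-.56,.721,.806,1.601,.009,-.152,.6259,-.3895,.2481],[-.549,.987,1.257,1.82,.008,.003,.6794,-.4131,.2197],
[-.346,.763,1.275,.885,-.038,.203,.989,-.3684,.6486],[-.246,.181,.001,.209,-.13,.07,.8127,-.2446,.511],[.306,-.315,-.969,-.155,-.629,.358,.4993,-.0293,.3119],[.251,0,-1.087,-.597,-.573,.288,.5289,-.0343,.2237]])
Ry=lambda t:Rn.from_euler('y',t).as_matrix();Rz=lambda t:Rn.from_euler('z',t).as_matrix()
def fk(p,q):
    r0,z0,a,b,al,be,d,L,s=p
    x=np.array([r0,0,z0])+Ry(q[1]+al)@[0,0,a]+Ry(q[1]-q[2]+be)@[b,0,0]+Ry(q[1]-q[2]+q[3])@(np.array([d,0,0])+Rz(s*q[4])@[L,0,0])
    return Rz(q[0])@x
def rot(p,q): # columns: z tool, from chain; x tool at q6=0 points down-chain
    W=Rz(q[0])@Ry(q[1]-q[2]+q[3])@Rz(p[8]*q[4]); return W
def fit():
    best=None
    for s in(1,-1):
        f=lambda p:np.concatenate([fk(np.r_[p,s],r[:6])-r[6:9] for r in D])
        S=least_squares(f,[0,.2,.3,.3,0,0,.1,.2])
        if best is None or S.cost<best[0]:best=(S.cost,np.r_[S.x,s],np.abs(S.fun).max())
    return best
if __name__=="__main__":
    b=fit();print(b);np.save("kp.npy",b[1])
E
python3 kin.py
```

```text
(np.float64(1.3398253939544337e-06), array([-3.72186233e-04,  2.40745645e-01,  4.93528933e-01,  3.91656227e-01,
        3.26331874e-04, -2.05137362e-02,  1.01776564e-01,  3.03256325e-01,
        1.00000000e+00]), np.float64(0.0009559461657404622))
```

```bash
cat > ik.py <<'E'
from kin import *
p=np.load("kp.npy")
lo=np.array([-2.72,-1.05,-1.09,-1.99,-1.42]);hi=np.array([2.72,1.87,1.28,2.15,1.44])
def ik(tcp,a,q0=(0.2,0.2,-.8,0,-.5)):
    a=np.array(a)/np.linalg.norm(a)
    f=lambda q:np.r_[fk(p,q)-tcp,(rot(p,q)[:,0]-a)*.3]
    S=least_squares(f,q0,bounds=(lo-1,hi+1));return S.x,np.abs(S.fun).max()
if __name__=="__main__":
    a=np.array([.853,-.341,-.395]);a/=np.linalg.norm(a)
    def show(n,t,a=a):
        q,e=ik(np.array(t),a);print(n,np.round(t,3),q.round(3),round(e,4),"OK" if (q>lo).all() and (q<hi).all() and e<1e-3 else "BAD")
    g=np.array([.572,-.05,.078])+.026*a
    for up in(0,.03,.06,.1,.15,.2):show("grasp+%.2f"%up,g+[0,0,up])
    for bk in(.03,.06):show("back",g-bk*a)
    for x in(.45,.5,.55):
      for y in(.2,.25,.3):
        for z in(.12,.2):show("tray",(x,y,z))
    show("mat",(.5,-.26,.07));show("mat",(.5,-.26,.2));show("mat",(.53,-.26,.07))
E
python3 ik.py
```

```text
grasp+0.00 [ 0.594 -0.059  0.068] [ 0.132  0.701 -1.072 -1.315 -0.467] 0.0 OK
grasp+0.03 [ 0.594 -0.059  0.098] [ 0.132  0.58  -1.07  -1.192 -0.467] 0.0 OK
grasp+0.06 [ 0.594 -0.059  0.128] [ 0.132  0.459 -1.059 -1.059 -0.467] 0.0 OK
grasp+0.10 [ 0.594 -0.059  0.168] [ 0.132  0.305 -1.03  -0.877 -0.467] 0.0 OK
grasp+0.15 [ 0.594 -0.059  0.218] [ 0.132  0.135 -0.976 -0.652 -0.467] 0.0 OK
grasp+0.20 [ 0.594 -0.059  0.268] [ 0.132 -0.005 -0.905 -0.442 -0.467] 0.0 OK
back [ 0.569 -0.049  0.08 ] [ 0.175  0.667 -1.133 -1.331 -0.506] 0.0 BAD
back [ 0.543 -0.038  0.091] [ 0.225  0.628 -1.191 -1.337 -0.55 ] 0.0 BAD
tray [0.45 0.2  0.12] [ 1.008  0.375 -0.855 -0.058 -1.128] 0.0 OK
tray [0.45 0.2  0.2 ] [ 1.008  0.172 -0.776  0.224 -1.128] 0.0 OK
tray [0.45 0.25 0.12] [ 1.075  0.426 -0.711  0.171 -1.149] 0.0 OK
tray [0.45 0.25 0.2 ] [ 1.075  0.254 -0.64   0.414 -1.149] 0.0 OK
tray [0.45 0.3  0.12] [ 1.128  0.487 -0.565  0.374 -1.16 ] 0.0 OK
tray [0.45 0.3  0.2 ] [ 1.128  0.339 -0.499  0.589 -1.16 ] 0.0 OK
tray [0.5  0.2  0.12] [ 0.899  0.413 -0.831 -0.263 -1.076] 0.0 OK
tray [0.5 0.2 0.2] [ 0.8
[... 202 characters left out ...]
0.502 -0.56   0.157 -1.136] 0.0 OK
tray [0.5 0.3 0.2] [ 1.032  0.352 -0.496  0.37  -1.136] 0.0 OK
tray [0.55 0.2  0.12] [ 0.806  0.457 -0.779 -0.383 -1.019] 0.0 OK
tray [0.55 0.2  0.2 ] [ 0.806  0.264 -0.715 -0.126 -1.019] 0.0 OK
tray [0.55 0.25 0.12] [ 0.881  0.488 -0.66  -0.193 -1.066] 0.0 OK
tray [0.55 0.25 0.2 ] [ 0.881  0.32  -0.598  0.037 -1.066] 0.0 OK
tray [0.55 0.3  0.12] [ 0.945  0.531 -0.531 -0.004 -1.1  ] 0.0 OK
tray [0.55 0.3  0.2 ] [ 0.945  0.383 -0.471  0.203 -1.1  ] 0.0 OK
mat [ 0.5  -0.26  0.07] [-0.576  0.78  -1.211 -1.578  0.179] 0.0 BAD
mat [ 0.5  -0.26  0.2 ] [-0.576  0.131 -1.121 -0.839  0.179] 0.0 BAD
mat [ 0.53 -0.26  0.07] [-0.523  0.738 -1.143 -1.472  0.131] 0.0 BAD
```

The kinematic fit, good to 1 mm, shows that a straight-down descent onto the shell at this orientation stays inside joint 3's range. Backing off horizontally does not, so I'll come from above.

```bash
python3 -m crank '[[[-8,2,20,0,0],[-8,2,20,0,0],[5,0,20,0,0],[0,0,0,0,0]]]'>/dev/null;python3 go.py .594 -.059 .19 25;python3 - <<'E'
from h import *
c,o=wristcam();cv2.imwrite("pics/w5.png",c["img"])
c=bot.camera("scene");cv2.imwrite("pics/s5.png",cv2.resize(c["img"][80:320,180:480],None,fx=2.5,fy=2.5))
E
```

```text
clk 19.3 pos [ 0.5879 -0.0532  0.2137] q [ 0.152  0.141 -0.995 -0.678 -0.485  0.24 ] grip 0.0855
x [-0.359  0.158 -0.92 ] y [0.375 0.927 0.013] z [ 0.855 -0.341 -0.392] F [-0.1 -0.4  1.8]
tool mm [18.7 -3.4 16.5] n 2 per row [ 9.3 -1.7  8.2]
```

View pics/w5.png

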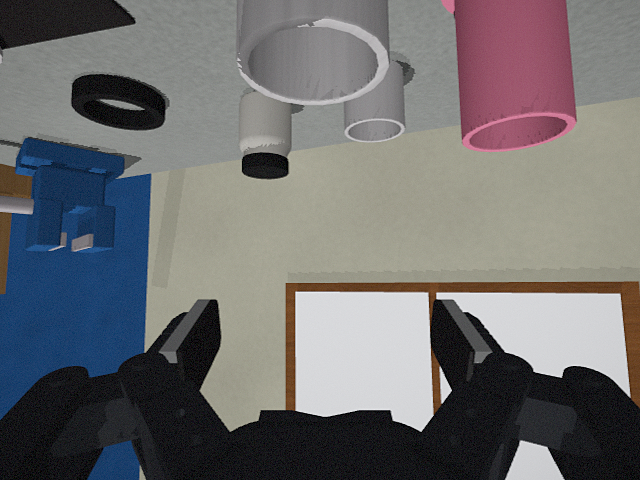

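View pics/s5.png

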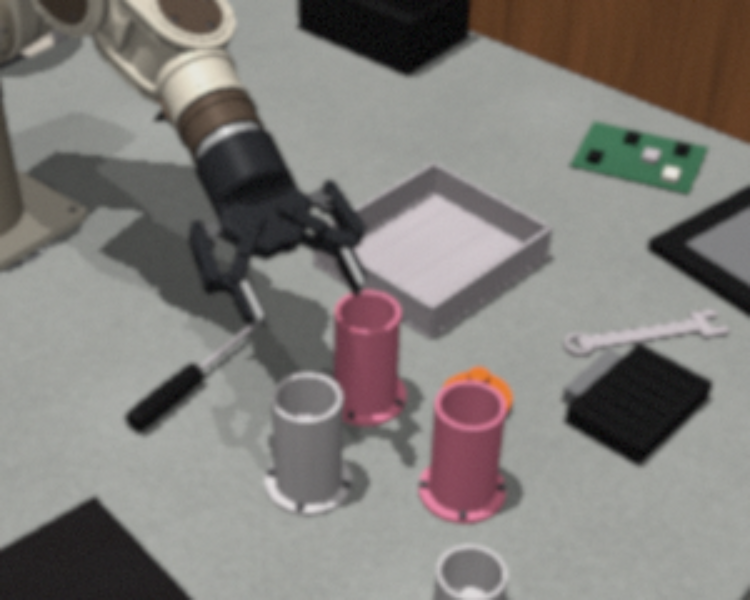

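The wrist view (inverted) shows the open shell's mouth at (312,62), the jaws above it, and pink B to the right at (517,130). I'll check the rim centre again now the cover is off.

```bash
python3 - <<'E'
from h import *
c,o=wristcam();P=cloud(c);m=(np.hypot(P[...,0]-.572,P[...,1]+.05)<.05)&(P[...,2]>.108)&(P[...,2]<.122);k=P[m]
print(len(k),(k.min(0)+k.max(0))/2,np.ptp(k,0),np.median(k[:,2]))
(x,y),r=cv2.minEnclosingCircle(k[:,:2].astype(np.float32)*1000);print(x,y,r)
c=bot.camera("scene");P=cloud(c);m=(np.hypot(P[...,0]-.572,P[...,1]+.05)<.05)&(P[...,2]>.108)&(P[...,2]<.122);k=P[m]
print(len(k),(k.min(0)+k.max(0))/2,np.ptp(k,0),np.median(k[:,2]))
E
```

```text
7317 [ 0.57120027 -0.04946555  0.11229873] [0.06476956 0.06332157 0.00858163] 0.11361953498126524
571.2341918945312 -49.48960876464844 32.803382873535156
243 [ 0.57194886 -0.05382023  0.11359157] [0.0654986  0.0659607  0.01110257] 0.11393663939734856
```

```bash
python3 -m crank '[[[10,-2,8,0,0],[9,-2,8,0,0],[0,0,0,-1,0]]]'>/dev/null;python3 go.py .5937 -.0589 .13 15
```

```text
clk 19.875 pos [ 0.5917 -0.0577  0.1924] q [ 0.134  0.221 -1.018 -0.79  -0.466  0.211] grip 0.0852
x [-0.362  0.14  -0.921] y [ 0.366  0.931 -0.002] z [ 0.857 -0.338 -0.389] F [ 0.4 -0.2 -0.3]
tool mm [56.6 -0.2 26.3] n 5 per row [11.3 -0.   5.3]
```

```bash
python3 -m crank '[[[14,0,6.5,0,0],[14,0,6.5,0,0],[14,0,6.5,0,0],[14,0,6.5,0,0],[0,0,0,0,0]]]'>/dev/null;python3 go.py .5937 -.0589 .07 15
```

```text
clk 20.5 pos [ 0.5951 -0.0569  0.1351] q [ 0.134  0.451 -1.064 -1.074 -0.464  0.208] grip 0.0852
x [-0.356  0.138 -0.924] y [ 0.363  0.932 -0.001] z [ 0.861 -0.336 -0.382] F [ 0.  -0.1  0. ]
tool mm [60.3 -2.3 24.3] n 5 per row [12.1 -0.5  4.9]
```

```bash
python3 -m crank '[[[12,-1,5,0,0],[12,-1,5,0,0],[0,0,0,0,0],[12,0,5,0,0],[12,0,5,0,0],[0,0,0,0,0]]]'>/dev/null;python3 go.py .5937 -.0589 .07 15;python3 - <<'E'
from h import *
c=bot.camera("scene");cv2.imwrite("pics/s6.png",cv2.resize(c["img"][140:320,200:400],None,fx=3.5,fy=3.5))
E
```

```text
clk 21.25 pos [ 0.5983 -0.0574  0.0914] q [ 0.131  0.649 -1.077 -1.299 -0.46   0.204] grip 0.0854
x [-0.344  0.138 -0.929] y [0.362 0.932 0.005] z [ 0.867 -0.334 -0.371] F [ 1.2  0.1 -0.5]
tool mm [21.2 -3.1  4.5] n 2 per row [10.6 -1.6  2.2]
```

View pics/s6.png

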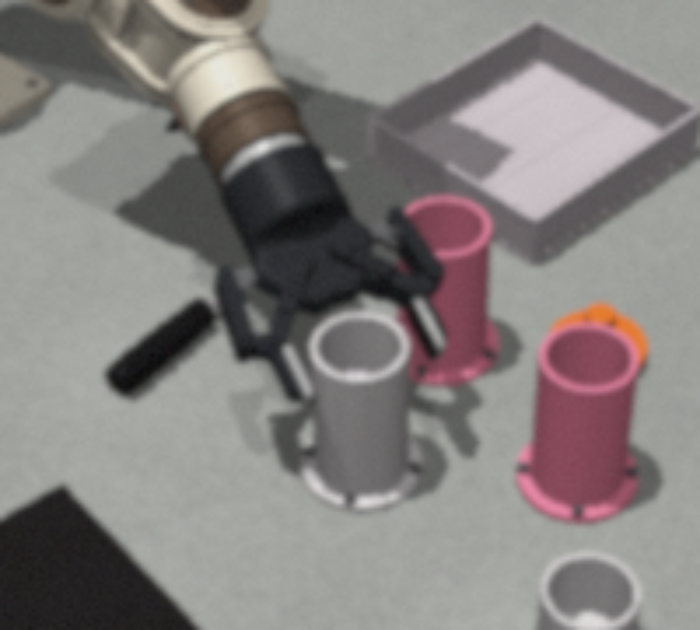

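```bash
python3 -m crank '[[[10,-1.5,1,0,0],[0,0,0,0,0],[9,-1.5,1,0,0],[0,0,0,0,0]]]'>/dev/null;python3 go.py .5937 -.0589 .073 15
```

```text
clk 21.8 pos [ 0.5958 -0.0577  0.079 ] q [ 0.131  0.715 -1.086 -1.384 -0.461  0.205] grip 0.0852
x [-0.335  0.139 -0.932] y [0.362 0.932 0.009] z [ 0.87  -0.334 -0.363] F [ 1.1 -1.1 -0.2]
tool mm [ 6.1 -1.9  0.7] n 1 per row [ 6.1 -1.9  0.7]
```

```bash
python3 -m crank '[[[0,-1.5,0,0,60],[0,0,0,0,255],[0,0,0,0,255],[0,0,0,0,255],[0,0,0,0,255],[0,0,0,0,255]]]'>/dev/null;python3 go.py .5937 -.0589 .18 15
```

```text
clk 22.55 pos [ 0.5953 -0.0594  0.0803] q [ 0.127  0.712 -1.088 -1.383 -0.458  0.203] grip 0.063
x [-0.335  0.14  -0.932] y [0.363 0.932 0.01 ] z [ 0.87  -0.335 -0.363] F [-0.4 -0.9  0.1]
tool mm [-92.3   0.8 -37.7] n 7 per row [-13.2   0.1  -5.4]
```

The jaws stopped at 63 mm on the 64 mm shell. Lifting.

```bash
python3 -m crank '[[[-9,0,-4,0,255],[-14,0,-5.5,0,255],[-20,0,-8,0,255],[-20,0,-8,0,255],[-20,0,-8,0,255],[-20,0,-8,0,255],[-14,0,-6,0,255],[0,0,0,0,255]]]'>/dev/null;python3 go.py .48 .20 .23 40;python3 - <<'E'
from h import *
c=bot.camera("scene");cv2.imwrite("pics/s7.png",cv2.resize(c["img"][80:320,180:480],None,fx=2.5,fy=2.5))
E
```

```text
clk 23.55 pos [ 0.5862 -0.0581  0.1915] q [ 0.127  0.203 -1.026 -0.77  -0.45   0.201] grip 0.0632
x [-0.377  0.134 -0.917] y [ 0.355  0.935 -0.01 ] z [ 0.856 -0.329 -0.399] F [-0.1 -0.4 -5.7]
tool mm [  39.2  203.3 -191.1] n 8 per row [  4.9  25.4 -23.9]
```

View pics/s7.png

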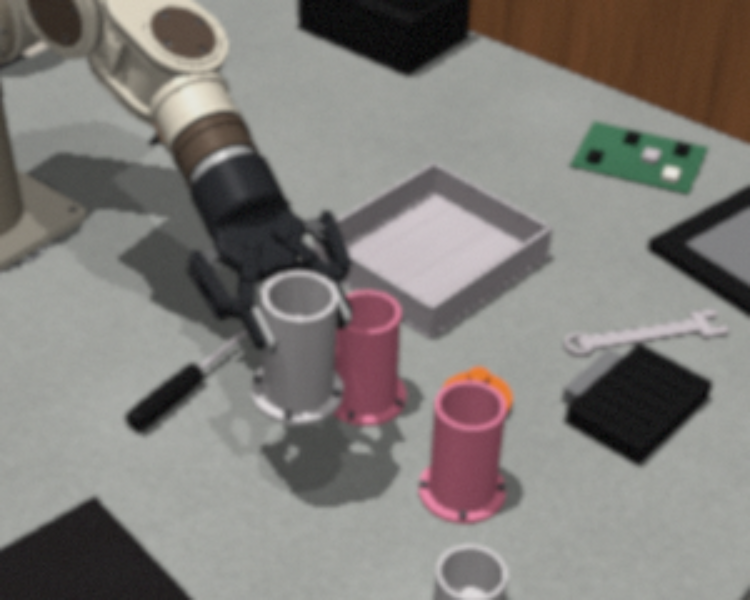

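```bash
python3 -m crank '[[[-20,0,-9,0,255],[-25,0,-10,0,255],[-15,0,-6,0,255],[0,0,0,0,255]]]'>/dev/null;python3 go.py .483 .225 .24 35
```

```text
clk 24.1 pos [ 0.5823 -0.0578  0.2437] q [ 0.127  0.013 -0.944 -0.471 -0.448  0.201] grip 0.0633
x [-0.401  0.13  -0.907] y [ 0.352  0.936 -0.021] z [ 0.846 -0.328 -0.421] F [-0.  -0.9 -5.8]
tool mm [  80.   229.7 -175.2] n 9 per row [  8.9  25.5 -19.5]
```

```bash
python3 -m crank '[[[8,25,-19,0,255],[8,25,-19,0,255],[8,25,-19,0,255],[8,25,-19,0,255],[8,25,-19,0,255]]]'>/dev/null;python3 go.py .483 .225 .24 35
```

```text
clk 24.725 pos [0.5236 0.0957 0.2301] q [ 0.63   0.022 -0.883 -0.167 -0.865  0.567] grip 0.063
x [-0.42   0.125 -0.899] y [ 0.354  0.935 -0.035] z [ 0.836 -0.333 -0.437] F [ 0.3  1.1 -5.4]
tool mm [ 24.3 106.2 -81.3] n 4 per row [  6.1  26.5 -20.3]
```

```bash
python3 -m crank '[[[4,26,-20,0,255],[4,26,-20,0,255],[4,26,-20,0,255],[4,26,-20,0,255],[0,0,0,0,255]]]'>/dev/null;python3 go.py .483 .225 .2 35
```

```text
clk 25.35 pos [0.4819 0.2293 0.2328] q [ 0.96   0.145 -0.628  0.36  -1.05   1.024] grip 0.0635
x [-0.438  0.116 -0.891] y [ 0.342  0.939 -0.045] z [ 0.832 -0.324 -0.451] F [ 0.5  0.5 -5.8]
tool mm [28.3 -2.2 17.1] n 1 per row [28.3 -2.2 17.1]
```

```bash
python3 -m crank '[[[0,0,0,-5,255],[0,0,0,-10,255],[0,0,0,-10,255],[0,0,0,-10,255],[0,0,0,-10,255],[0,0,0,-10,255],[0,0,0,-10,255],[0,0,0,-5,255],[0,0,0,0,255]]]'>/dev/null;python3 go.py .483 .225 .16 35;python3 - <<'E'
from h import *
c=bot.camera("scene");cv2.imwrite("pics/s8.png",cv2.resize(c["img"][60:300,200:500],None,fx=2.5,fy=2.5))
E
```

```text
clk 26.475 pos [0.4786 0.223  0.2099] q [ 0.951  0.167 -0.657  0.325 -1.028 -0.243] grip 0.0633
x [-0.463 -0.861 -0.21 ] y [-0.338  0.39  -0.857] z [ 0.82  -0.326 -0.471] F [ 0.1 -0.5 -5.2]
tool mm [ 6.7 42.  26.5] n 2 per row [ 3.4 21.  13.2]
```

View pics/s8.png

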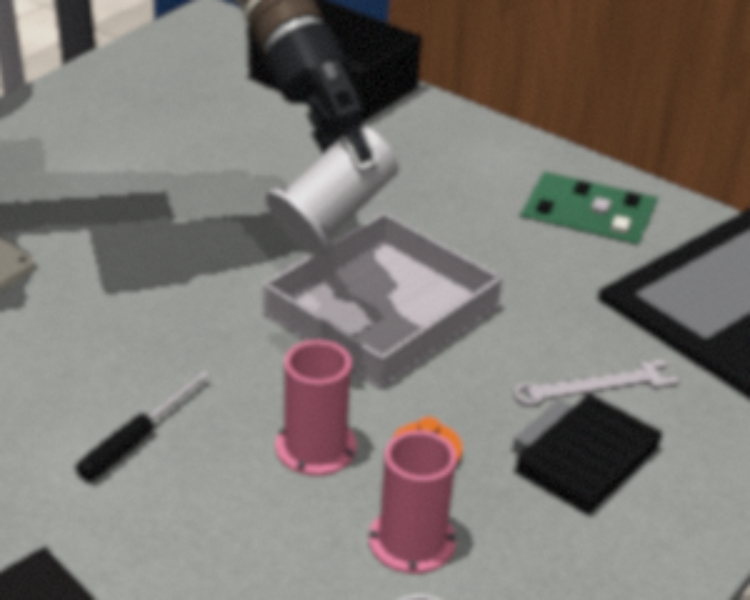

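```bash
python3 -m crank '[[[3,18,11,0,255],[3,18,11,0,255],[3,18,11,0,255],[0,0,0,0,255]]]'>/dev/null;python3 go.py .483 .225 .145 35
```

```text
clk 27.025 pos [0.4835 0.2253 0.1424] q [ 0.943  0.31  -0.724  0.105 -1.022 -0.247] grip 0.0632
x [-0.465 -0.858 -0.216] y [-0.336  0.397 -0.854] z [ 0.819 -0.325 -0.474] F [-0.1 -0.4 -4.4]
tool mm [-0.1 -2.1 -1.5] n 1 per row [-0.1 -2.1 -1.5]
```

```bash
python3 -m crank '[[[0,0,0,-8,255],[0,0,0,-8,255],[0,0,0,-8,255],[0,0,0,-8,255],[0,0,0,-8,255],[0,0,0,-8,255],[0,0,0,-8,255],[0,0,0,0,255],[0,0,0,0,255],[0,0,0,0,255]]]'>/dev/null;python3 go.py .483 .225 .145 35;python3 - <<'E'
from h import *
c=bot.camera("scene");cv2.imwrite("pics/s9.png",cv2.resize(c["img"][60:300,200:500],None,fx=2.5,fy=2.5))
c=bot.camera("top");cv2.imwrite("pics/t9.png",cv2.resize(c["img"][220:360,90:270],None,fx=4,fy=4))
E
```

```text
clk 28.275 pos [0.4861 0.2269 0.1492] q [ 0.941  0.299 -0.718  0.11  -1.023 -1.246] grip 0.063
x [ 0.024 -0.805  0.593] y [-0.569 -0.499 -0.653] z [ 0.822 -0.322 -0.47 ] F [-0.2 -0.4 -4.9]
tool mm [-1.1  5.5  0.1] n 1 per row [-1.1  5.5  0.1]
```

View pics/s9.png

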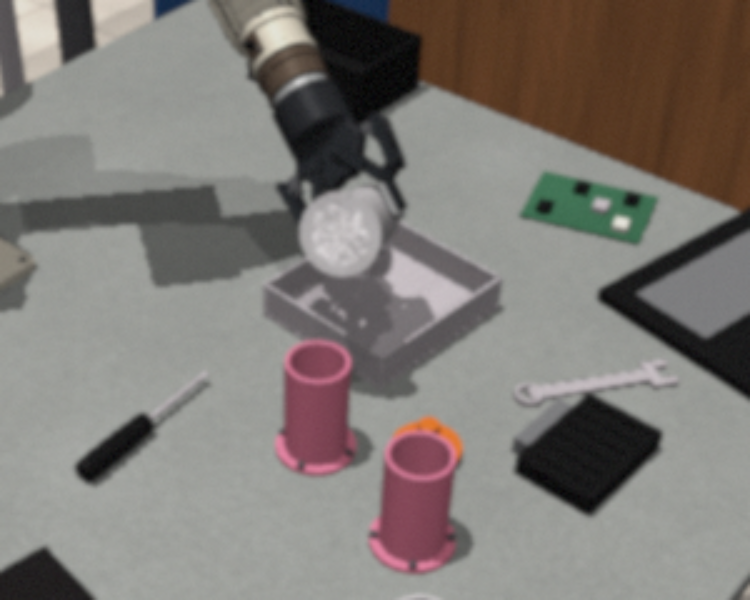

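View pics/t9.png

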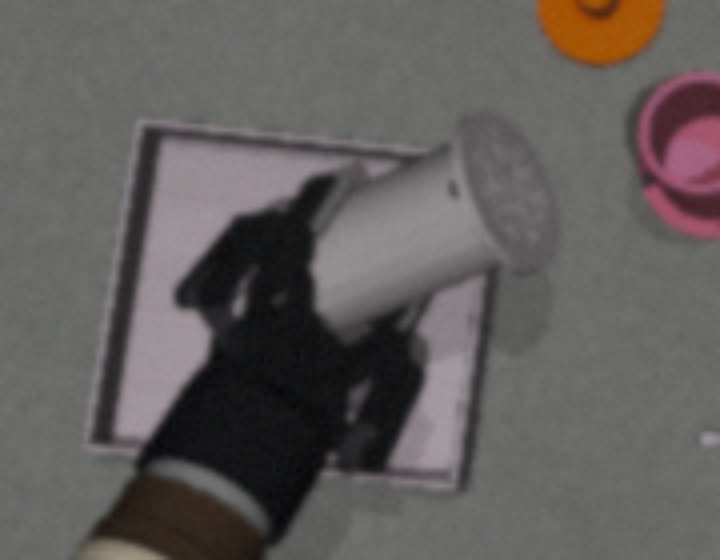

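```bash
python3 -m crank '[[[0,0,0,-8,255],[0,0,0,-8,255],[0,0,0,-8,255],[0,0,0,0,255],[0,0,0,0,255],[0,0,0,0,255]]]'>/dev/null;python3 go.py .486 .225 .145 35;python3 - <<'E'
from h import *
print([bot.get_obs()['ft_force'].round(2)])
c=bot.camera("scene");cv2.imwrite("pics/s10.png",cv2.resize(c["img"][110:210,280:420],None,fx=5,fy=5))
c=bot.camera("top");cv2.imwrite("pics/t10.png",cv2.resize(c["img"][220:360,90:270],None,fx=4,fy=4))
E
```

```text
clk 29.125 pos [0.4875 0.2278 0.1522] q [ 0.941  0.297 -0.715  0.109 -1.028 -1.672] grip 0.0636
x [ 0.251 -0.529  0.811] y [-0.508 -0.785 -0.355] z [ 0.824 -0.323 -0.465] F [ 0.5  0.3 -3.1]
tool mm [-4.8  5.6  3. ] n 1 per row [-4.8  5.6  3. ]
[array([ 0.51,  0.32, -3.09])]
```

View pics/s10.png

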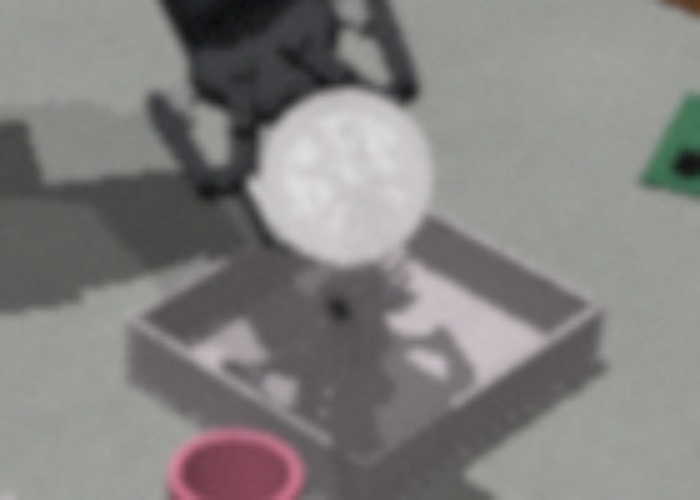

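View pics/t10.png

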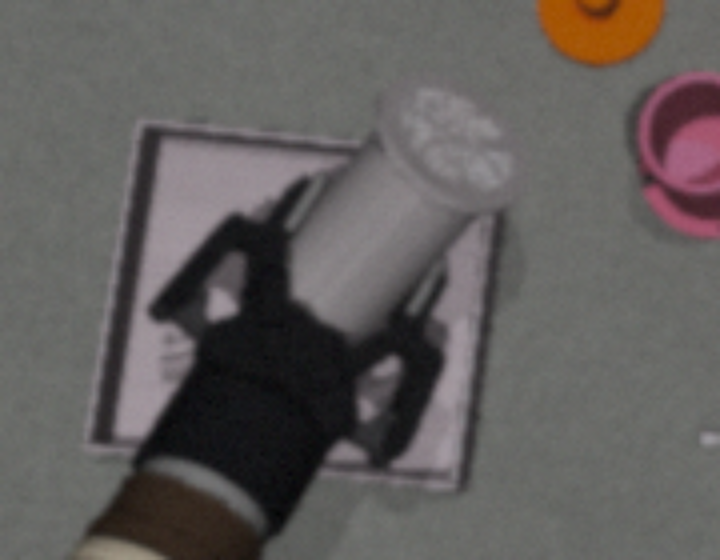

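```bash
python3 -m crank '[[[0,0,0,-6,255],[0,0,0,0,255],[0,0,0,0,255]]]'>/dev/null; python3 - <<'E'
from h import *
c,o=wristcam();cv2.imwrite("pics/w10.png",c["img"])
f=[bot.get_obs()['ft_force'][2]]
c=bot.camera("scene");P=cloud(c)
t=bot.camera("top")
for n,c in(("s",c),("t",t)):
    P=cloud(c);d=P[...,:2]-np.array([.454,.294]);y=np.radians(-4.5);
    m=(np.abs(d[...,0])<.083)&(np.abs(d[...,1])<.093)&(P[...,2]>.012)&(P[...,2]<.042);print(n,m.sum(),P[m].mean(0))
    im=c["img"].copy();im[m]=(0,0,255);cv2.imwrite(f"pics/{n}11.png",cv2.resize(im[110:210,280:420] if n=="s" else im[220:360,90:270],None,fx=4.4,fy=4.4))
print(f,o['eef_pos'])
E
```

```text
s 389 [0.48035373 0.31806549 0.02775047]
t 177 [0.46213741 0.36532595 0.03090965]
[np.float64(-2.807719038742906)] [0.48747538 0.22766285 0.15215489]
```

View pics/w10.png

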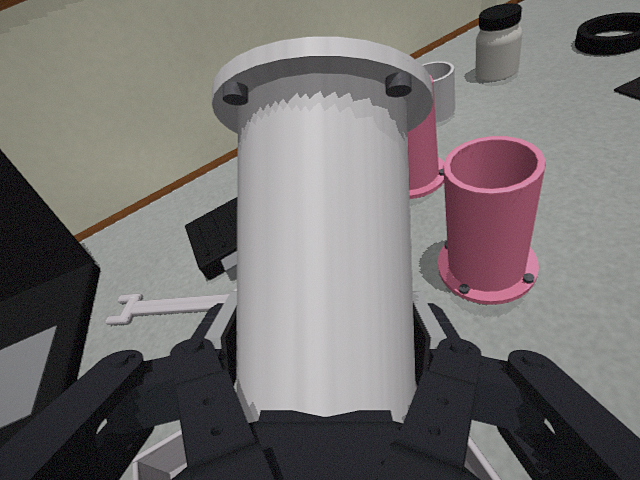

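View pics/t11.png

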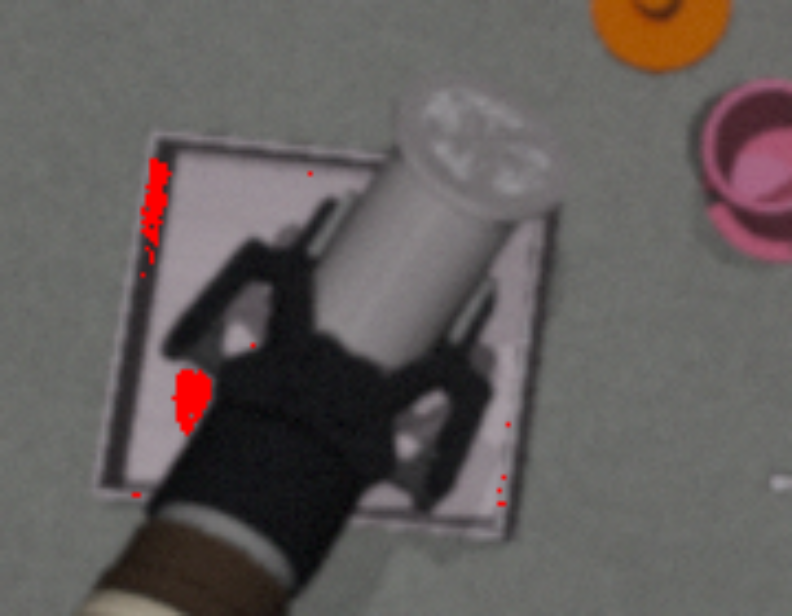

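View pics/s11.png

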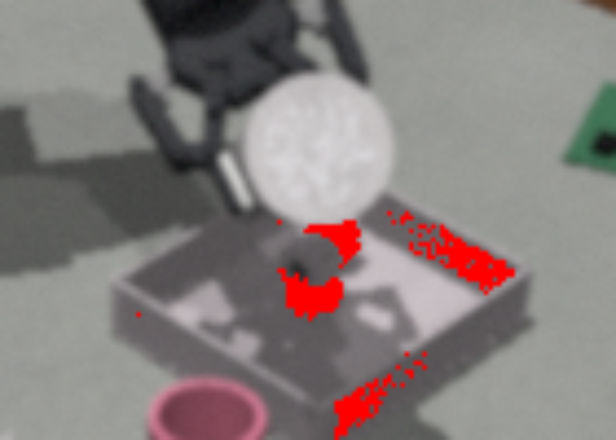

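```bash
python3 -m crank '[[[28,-9,-15,0,255],[28,-9,-15,0,255],[28,-9,-15,0,255],[0,0,0,0,255]]]'>/dev/null; for i in 1 2 3; do python3 -m crank '[[[0,0,0,0,255]]]'|grep force; done; python3 - <<'E'
from h import *
o=bot.get_obs();R=Rn.from_quat(o['tool_rot']).as_matrix();u=R@np.array([-.932,.01,-.363]);G=o['eef_pos']-.026*R[:,2];print(o['clock'],'axis',u,'mouth',G+.027*u,o['joint_pos'].round(2))
c=bot.camera("scene");t=bot.camera("top")
cv2.imwrite("pics/s12.png",cv2.resize(c["img"][90:215,280:420],None,fx=5,fy=4.8))
cv2.imwrite("pics/t12.png",cv2.resize(t["img"][220:360,90:270],None,fx=4,fy=4))
E
```

```text
ft_force: [-0.8, -0.1, -3.4]
ft_force: [-0.1, 0.6, -2.4]
ft_force: [0.1, -0.8, -3.8]
30.625 axis [-0.58989807  0.51894604 -0.61903818] mouth [0.44972645 0.24808918 0.24391344] [ 0.94  0.11 -0.59  0.42 -1.02 -1.78]
```

View pics/s12.png

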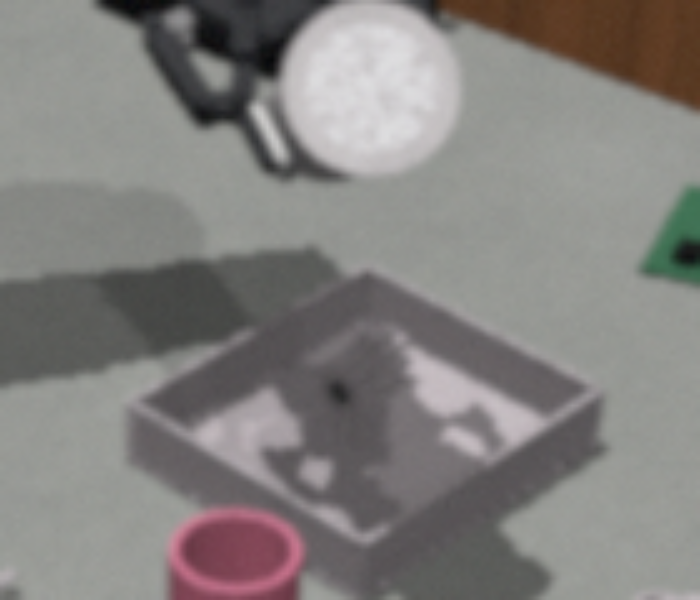

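View pics/t12.png

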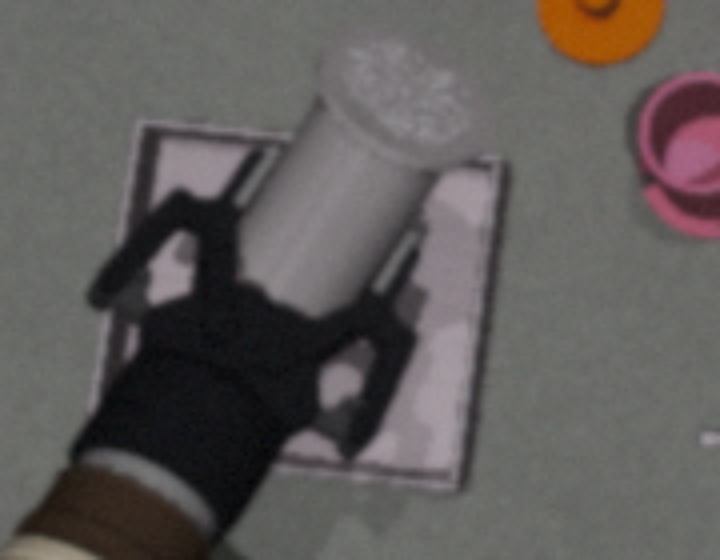

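```bash
python3 - <<'E'
from h import *
c=bot.camera("scene");P=cloud(c);a=np.radians(-4.52)
d=P[...,:2]-np.array([.454,.294]);X=d@np.array([np.cos(a),np.sin(a)]);Y=d@np.array([-np.sin(a),np.cos(a)])
ins=(np.abs(X)<.08)&(np.abs(Y)<.09)&(P[...,2]<.08)&(P[...,2]>-.02)
im=np.zeros((480,640),np.uint8);im[ins]=np.clip(P[...,2][ins]/.06*255,0,255)
cv2.imwrite("pics/d12.png",cv2.resize(cv2.applyColorMap(im,cv2.COLORMAP_JET)[130:215,295:410],None,fx=6,fy=6,interpolation=cv2.INTER_NEAREST))
m=(ins&(P[...,2]>.014)).astype(np.uint8);n,l,st,ce=cv2.connectedComponentsWithStats(m)
for i in range(1,n):
    if st[i,4]>25:k=P[l==i];print(st[i],ce[i].round(),k.mean(0).round(3),k.min(0).round(3),k.max(0).round(3),'XY',X[l==i].mean().round(3),Y[l==i].mean().round(3))
E
```

```text
[343 157  19  25 299] [352. 169.] [0.438 0.306 0.04 ] [0.401 0.276 0.014] [0.459 0.366 0.066] XY -0.017 0.011
```

View pics/d12.png

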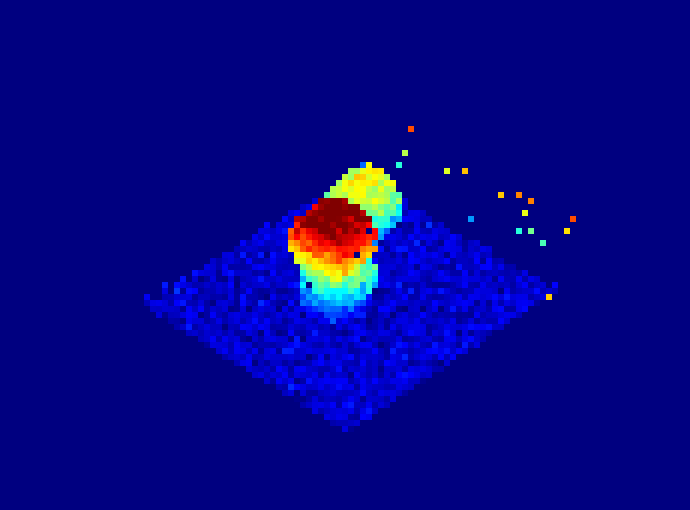

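Scene depth shows two gears piled (top about 0.06) and a third behind them at about pixel (360,160), all inside the tray. The wrist load dropped from 5.7 to about 3.1 N, which is three gears' worth. So the shell is empty, still tipped at 128°, with its mouth at (0.45, 0.248) over the tray. Now I'll turn it back upright and look.

```bash
python3 -m crank '[[[0,0,0,6,255],[0,0,0,10.5,255],[0,0,0,10.5,255],[0,0,0,10.5,255],[0,0,0,10.5,255],[0,0,0,10.5,255],[0,0,0,10.5,255],[0,0,0,10.5,255],[0,0,0,10.5,255],[0,0,0,10.5,255],[0,0,0,10.5,255],[0,0,0,10.5,255]]]'>/dev/null; python3 go.py .48 .2 .25 35;python3 - <<'E'
from h import *
o=bot.get_obs();R=Rn.from_quat(o['tool_rot']).as_matrix();u=R@np.array([-.932,.01,-.363]);print(u)
c=bot.camera("scene");P=cloud(c);a=np.radians(-4.52)
d=P[...,:2]-np.array([.454,.294]);X=d@np.array([np.cos(a),np.sin(a)]);Y=d@np.array([-np.sin(a),np.cos(a)])
ins=(np.abs(X)<.08)&(np.abs(Y)<.09)&(P[...,2]<.08)&(P[...,2]>-.02)
im=np.zeros((480,640),np.uint8);im[ins]=np.clip(P[...,2][ins]/.08*255,0,255)
a=cv2.resize(cv2.applyColorMap(im,cv2.COLORMAP_JET)[130:220,290:410],None,fx=6,fy=6,interpolation=cv2.INTER_NEAREST)
b=cv2.resize(c["img"][90:220,270:410],None,fx=4.2,fy=4.2)
cv2.imwrite("pics/d13.png",a);cv2.imwrite("pics/s13.png",b)
E
```

```text
clk 32.275 pos [0.4875 0.2261 0.2468] q [ 0.938  0.119 -0.594  0.416 -1.026  0.394] grip 0.0632
x [-0.571 -0.442 -0.692] y [ 0.019  0.836 -0.549] z [ 0.821 -0.327 -0.468] F [ 0.  -0.4 -3.4]
tool mm [ 13.6 -23.7   0.9] n 1 per row [ 13.6 -23.7   0.9]
[0.23415958 0.5386615  0.8096333 ]
```

View pics/d13.png

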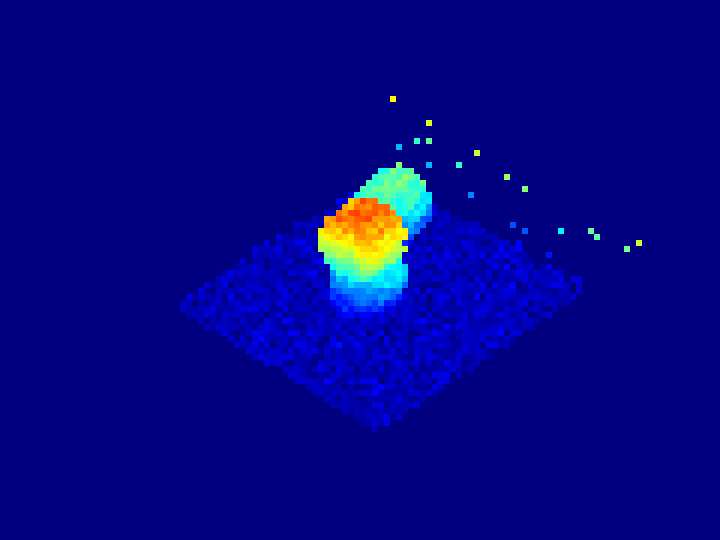

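View pics/s13.png

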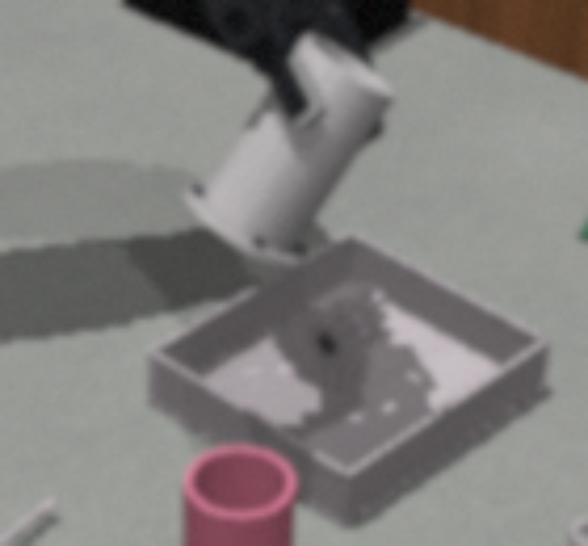

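```bash
python3 -m crank '[[[0,0,0,10,255],[0,0,0,10,255],[0,0,0,10,255],[0,0,0,8.5,255],[0,0,0,0,255]]]'>/dev/null; python3 go.py .55 .02 .27 35; python3 - <<'E'
from ik import *
o=bot.get_obs();R=Rn.from_quat(o['tool_rot']).as_matrix();a=R[:,2]
print(R@np.array([-.932,.01,-.363]))
for t in((.55,.02,.27),(.58,-.1,.25),(.582,-.264,.25),(.582,-.264,.15),(.582,-.264,.1),(.582,-.264,.08)):
    q,e=ik(np.array(t),a);print(t,q.round(3),round(e,4),(q<lo)|(q>hi))
E
```

```text
clk 32.95 pos [0.4875 0.2259 0.2461] q [ 0.938  0.12  -0.595  0.415 -1.027  1.078] grip 0.0632
x [-0.431  0.184 -0.884] y [0.375 0.927 0.01 ] z [ 0.821 -0.328 -0.468] F [ 0.8  1.4 -3. ]
tool mm [ -85.8 -167.2  107.6] n 7 per row [-12.3 -23.9  15.4]
[ 0.10719443 -0.04301977  0.99355506]
(0.55, 0.02, 0.27) [ 0.377 -0.104 -0.85  -0.116 -0.652] 0.0 [False False False False False]
(0.58, -0.1, 0.25) [-0.002 -0.038 -0.898 -0.342 -0.332] 0.0 [False False False False False]
(0.582, -0.264, 0.25) [-0.459  0.047 -0.823 -0.381  0.07 ] 0.0 [False False False False False]
(0.582, -0.264, 0.15) [-0.459  0.316 -0.941 -0.769  0.07 ] 0.0 [False False False False False]
(0.582, -0.264, 0.1) [-0.459  0.483 -0.973 -0.968  0.07 ] 0.0 [False False False False False]
(0.582, -0.264, 0.08) [-0.459  0.553 -0.98  -1.045  0.07 ] 0.0 [False False False False False]
```

```bash
python3 -m crank '[[[-14,-24,14,0,255],[-14,-24,14,0,255],[-13,-24,15,0,255],[-12,-24,15,0,255],[-12,-24,15,0,255],[-12,-24,15,0,255],[-10,-20,15,0,255]]]'>/dev/null; python3 go.py .56 -.255 .25 35; python3 - <<'E'
from h import *
t=bot.camera("top");cv2.imwrite("pics/t14.png",cv2.resize(t["img"][220:360,90:270],None,fx=4.4,fy=4.2))
P=cloud(t);m=(np.abs(P[...,0]-.454)<.078)&(np.abs(P[...,1]-.294)<.085)&(P[...,2]>.012);n,l,st,ce=cv2.connectedComponentsWithStats(m.astype(np.uint8))
for i in range(1,n):
    if st[i,4]>20:k=P[l==i];print(st[i],k.min(0).round(3),k.max(0).round(3))
E
```

```text
clk 33.825 pos [0.5498 0.0201 0.2755] q [ 0.379 -0.115 -0.84  -0.095 -0.655  0.389] grip 0.0633
x [-0.444  0.147 -0.884] y [ 0.359  0.933 -0.025] z [ 0.821 -0.329 -0.467] F [ 0.3 -0.6 -4. ]
tool mm [ -22.4 -252.3  110.7] n 8 per row [ -2.8 -31.5  13.8]
[152 292  18  18 249] [0.424 0.282 0.013] [0.459 0.32  0.068]
[130 303  15  18 218] [0.399 0.338 0.012] [0.436 0.367 0.047]
```

View pics/t14.png

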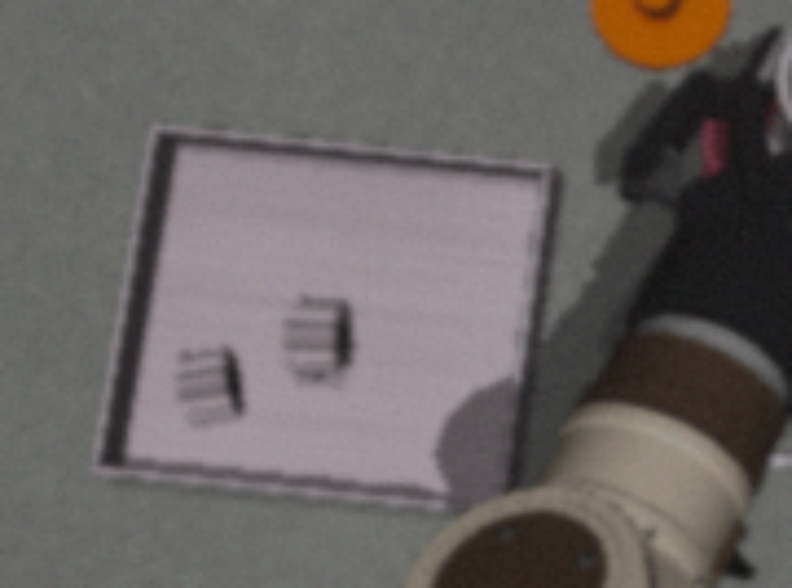

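Top view: one gear on its side at (208,385) and a pile at (318,340) reaching z 0.065, i.e. one gear on its side on top of a flat one. That makes three in the tray. Now carrying the shell to the mat.

```bash
python3 -m crank '[[[-3,-30,14,0,255],[-3,-32,14,0,255],[-3,-32,14,0,255],[-3,-32,14,0,255],[-3,-32,14,0,255],[-3,-32,14,0,255],[-3,-32,14,0,255],[-3,-30,14,0,255],[0,0,0,0,255]]]'>/dev/null; python3 go.py .56 -.255 .15 35; python3 - <<'E'
from ik import *
o=bot.get_obs();R=Rn.from_quat(o['tool_rot']).as_matrix();a=R[:,2]
print('axis',R@np.array([-.932,.01,-.363]))
a2=a.copy();a2[2]=-.363*1.0;a2[:2]*=np.sqrt(1-.363**2)/np.linalg.norm(a2[:2])
for x in(.52,.54,.56):
  for z in(.2,.15,.1,.08):
    t=(x,-.25,z);q,e=ik(np.array(t),a);q2,_=ik(np.array(t),a2);print(t,q.round(3),q2.round(3))
E
```

```text
clk 35.0 pos [ 0.5565 -0.2705  0.2498] q [-0.489  0.004 -0.857 -0.363  0.075 -0.117] grip 0.0631
x [-0.466  0.116 -0.877] y [ 0.359  0.931 -0.067] z [ 0.809 -0.346 -0.476] F [-0.2 -0.7 -2.4]
tool mm [87.7 22.4 44.9] n 3 per row [29.2  7.5 15. ]
axis [0.14434019 0.0264125  0.98942473]
(0.52, -0.25, 0.2) [-0.486  0.057 -1.018 -0.578  0.072] [-0.49   0.197 -1.126 -0.95   0.081]
(0.52, -0.25, 0.15) [-0.486  0.239 -1.082 -0.824  0.072] [-0.49   0.433 -1.175 -1.235  0.081]
(0.52, -0.25, 0.1) [-0.486  0.453 -1.124 -1.08   0.072] [-0.49   0.687 -1.196 -1.51   0.081]
(0.52, -0.25, 0.08) [-0.486  0.544 -1.134 -1.181  0.072] [-0.49   0.786 -1.195 -1.608  0.081]
(0.54, -0.25, 0.2) [-0.458  0.089 -0.98  -0.573  0.047] [-0.46   0.218 -1.085 -0.931  0.052]
(0.54, -0.25, 0.15) [-0.458  0.259 -1.04  -0.803  0.047] [-0.46   0.433 -1.13  -1.191  0.052]
(0.54, -0.25, 0.1) [-0.458  0.456 -1.079 -1.039  0.047] [-0.46   0.665 -1.149 -1.441  0.052]
(0.54, -0.25, 0.08) [-0.458  0.539 -1.088 -1.131  0.047] [-0.46   0.756 -1.148 -1.532  0.052]
(0.56, -0.25, 0.2) [-0.432  0.121 -0.941 -0.566  0.025] [-0.433  0.239 -1.043 -0.911  0.027]
(0.56, -0.25, 0.15) [-0.432  0.279 -0.997 -0.781  0.025] [-0.433  0.437 -1.085 -1.15   0.027]
(0.56, -0.25, 0.1) [-0.432  0.462 -1.034 -1.     0.025] [-0.433  0.649 -1.102 -1.379  0.027]
(0.56, -0.25, 0.08) [-0.432  0.539 -1.042 -1.085  0.025] [-0.433  0.734 -1.101 -1.463  0.027]
```

```bash
cat >> go.py <<'E'
u=R@np.array([-.932,.01,-.363]);h=R[:,2].copy();h[2]=0;h/=np.linalg.norm(h)
print('lean fwd deg',np.degrees(np.arcsin(u@h)).round(2),'lat',np.degrees(np.arcsin(u@np.array([-h[1],h[0],0]))).round(2))
E
python3 -m crank '[[[0,0,0,4.5,255],[0,0,0,0,255]]]'>/dev/null; python3 go.py .56 -.255 .15 35; python3 -m crank '[[[40,3,22,0,255],[40,3,22,0,255],[30,2,16,0,255],[0,0,0,0,255]]]'>/dev/null; python3 go.py .56 -.255 .1 35
```

```text
clk 35.25 pos [ 0.5551 -0.2702  0.2475] q [-0.488  0.004 -0.859 -0.361  0.072 -0.041] grip 0.0634
x [-0.442  0.188 -0.877] y [ 0.395  0.919 -0.002] z [ 0.806 -0.347 -0.48 ] F [ 0.8  0.6 -2.3]
tool mm [86.2 16.  45.5] n 3 per row [28.7  5.3 15.2]
lean fwd deg 7.4 lat 0.67
clk 35.75 pos [ 0.5605 -0.2612  0.1222] q [-0.46   0.381 -1.007 -0.89   0.049 -0.041] grip 0.0632
x [-0.444  0.174 -0.879] y [ 0.387  0.922 -0.013] z [ 0.808 -0.346 -0.477] F [ 0.3  0.7 -2.1]
tool mm [20.8  5.9  8. ] n 1 per row [20.8  5.9  8. ]
lean fwd deg 7.18 lat 1.37
```

```bash
python3 -m crank '[[[10,0,-22,0,255],[10,0,-22,0,255]]]'>/dev/null; python3 go.py .56 -.255 .1 35|grep -v tool; python3 -m crank '[[[10,0,-22,0,255],[10,0,-22,0,255],[0,0,0,0,255]]]'>/dev/null; python3 go.py .56 -.255 .1 35
```

```text
clk 36.0 pos [ 0.5259 -0.2464  0.1316] q [-0.468  0.311 -1.088 -0.897  0.057 -0.05 ] grip 0.0632
x [-0.449  0.171 -0.877] y [ 0.384  0.923 -0.017] z [ 0.807 -0.344 -0.48 ] F [ 0.2  1.  -2.1]
lean fwd deg 7.4 lat 1.58
clk 36.375 pos [ 0.5091 -0.2418  0.1591] q [-0.481  0.162 -1.084 -0.727  0.071 -0.064] grip 0.0629
x [-0.464  0.17  -0.869] y [ 0.378  0.925 -0.021] z [ 0.801 -0.339 -0.494] F [ 0.1 -0.4 -2.5]
tool mm [25.4  8.2 74.4] n 3 per row [ 8.5  2.7 24.8]
lean fwd deg 8.32 lat 1.86
```

```bash
python3 -m crank '[[[18,0,10,1.5,255],[18,0,10,0,255],[0,0,0,0,255]]]'>/dev/null; python3 go.py .56 -.255 .1 35; python3 -m crank '[[[15,0,0,0,255],[15,0,0,0,255],[0,0,0,0,255]]]'>/dev/null; python3 go.py .56 -.255 .1 35
```

```text
clk 36.75 pos [ 0.5225 -0.2486  0.129 ] q [-0.482  0.303 -1.084 -0.872  0.072 -0.042] grip 0.0632
x [-0.453  0.19  -0.871] y [ 0.388  0.922 -0.001] z [ 0.802 -0.338 -0.492] F [ 0.7  1.  -2.9]
tool mm [ 7.1  8.6 46.6] n 2 per row [ 3.5  4.3 23.3]
lean fwd deg 8.17 lat 0.62
clk 37.125 pos [ 0.524  -0.2508  0.1089] q [-0.487  0.373 -1.087 -0.934  0.078 -0.046] grip 0.0632
x [-0.462  0.193 -0.865] y [ 0.386  0.922 -0.001] z [ 0.798 -0.335 -0.501] F [ 0.1  0.4 -2. ]
tool mm [-9.7 10.  34.6] n 2 per row [-4.9  5.  17.3]
lean fwd deg 8.79 lat 0.63
```

```bash
python3 -m crank '[[[-10.5,4.5,18,0,255],[-10.5,4.5,18,0,255],[0,0,0,0,255],[9,0,5,0,255],[0,0,0,0,255]]]'>/dev/null; python3 go.py .566 -.259 .085 35; python3 - <<'E'
from h import *
c=bot.camera("scene");cv2.imwrite("pics/s15.png",cv2.resize(c["img"][180:400,120:400],None,fx=2.7,fy=2.7))
E
```

```text
clk 37.75 pos [ 0.5644 -0.2583  0.0977] q [-0.452  0.436 -0.994 -0.902  0.046 -0.028] grip 0.0635
x [-0.465  0.194 -0.864] y [ 0.387  0.922 -0.001] z [ 0.796 -0.335 -0.503] F [-0.1  0.1 -4. ]
tool mm [10.1 -0.1  7.9] n 1 per row [10.1 -0.1  7.9]
lean fwd deg 8.94 lat 0.65
```

View pics/s15.png

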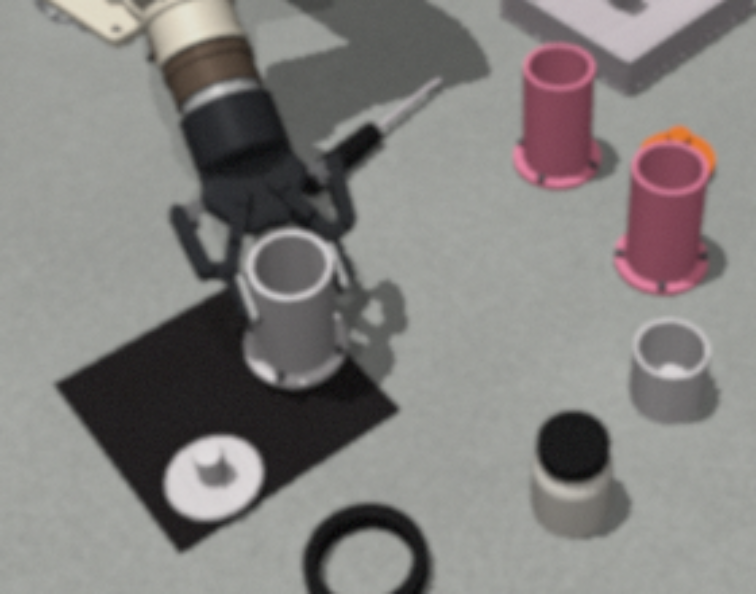

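The shell hangs over the mat's far-left half at (293,310), the cover is flat at (214,478), and nothing else has moved. Lowering to contact while watching the force.

```bash
for i in 1 2 3; do python3 -m crank '[[[3.5,0,2,0,255],[0,0,0,0,255]]]'|grep -E "eef|force"; done; for i in 1 2 3; do python3 -m crank '[[[2,0,1,0,255],[0,0,0,0,255]]]'|grep -E "eef|force"; done
```

```text
eef_pos: [0.5641, -0.2584, 0.0945]
ft_force: [0.0, -0.4, -2.5]
eef_pos: [0.564, -0.2585, 0.0905]
ft_force: [-0.6, 0.0, -4.0]
eef_pos: [0.5641, -0.2585, 0.0862]
ft_force: [0.1, 0.0, -2.9]
eef_pos: [0.5651, -0.259, 0.0858]
ft_force: [0.3, 0.1, -3.1]
eef_pos: [0.5661, -0.2595, 0.0857]
ft_force: [-0.3, 0.1, -3.0]
eef_pos: [0.5672, -0.2599, 0.0857]
ft_force: [0.6, 0.2, -1.9]
```

```bash
python3 go.py .566 -.259 .075 35; python3 -m crank '[[[5,0,3,0,255],[5,0,3,0,255]]]'|grep -E "eef|force"; python3 -m crank '[[[8,0,4,0,255],[8,0,4,0,255]]]'|grep -E "eef|force";python3 go.py .566 -.259 .075 35
```

```text
clk 39.3 pos [ 0.5672 -0.2599  0.0857] q [-0.452  0.5   -1.003 -0.992  0.047 -0.029] grip 0.0632
x [-0.451  0.188 -0.872] y [ 0.387  0.922 -0.002] z [ 0.804 -0.339 -0.489] F [ 0.6  0.2 -1.9]
tool mm [10.   0.4  3.9] n 1 per row [10.   0.4  3.9]
lean fwd deg 7.98 lat 0.69
eef_pos: [0.5733, -0.2632, 0.0866]
ft_force: [-11.7, 4.3, 23.7]
eef_pos: [0.5821, -0.2669, 0.0875]
ft_force: [-7.1, 4.4, 23.9]
clk 39.8 pos [ 0.5821 -0.2669  0.0875] q [-0.453  0.589 -1.002 -1.152  0.049 -0.029] grip 0.063
x [-0.394  0.16  -0.905] y [ 0.386  0.922 -0.005] z [ 0.834 -0.352 -0.425] F [-7.1  4.4 23.9]
tool mm [ 18.9   1.2 -11. ] n 1 per row [ 18.9   1.2 -11. ]
lean fwd deg 3.85 lat 0.87
```

Pressing gently is righting the shell and tool: the lean went from 8° to 3.9° at 24 N. Once more.

```bash
python3 -m crank '[[[6,0,3,0,255],[5,0,2,0,255]]]'|grep -E "eef|force"; python3 go.py .566 -.259 .075 35
```

```text
eef_pos: [0.588, -0.2692, 0.0883]
ft_force: [-7.3, 4.3, 15.7]
clk 40.05 pos [ 0.588  -0.2692  0.0883] q [-0.453  0.625 -1.    -1.215  0.051 -0.028] grip 0.0631
x [-0.369  0.148 -0.917] y [ 0.385  0.923 -0.006] z [ 0.846 -0.355 -0.398] F [-7.3  4.3 15.7]
tool mm [ 21.9   1.  -16.9] n 1 per row [ 21.9   1.  -16.9]
lean fwd deg 2.17 lat 0.92
```

```bash
python3 -m crank '[[[6,0,2,0,255],[4,0,2,0,255],[0,0,0,0,255],[0,0,0,0,255]]]'|grep -E "eef|force"; python3 go.py .566 -.259 .075 35; python3 - <<'E'
from h import *
c=bot.camera("scene");cv2.imwrite("pics/s16.png",cv2.resize(c["img"][200:350,160:320],None,fx=4,fy=4))
E
```

```text
eef_pos: [0.5933, -0.2711, 0.0891]
ft_force: [-0.1, -0.4, 0.3]
clk 40.55 pos [ 0.5933 -0.2711  0.0891] q [-0.453  0.658 -0.997 -1.272  0.052 -0.028] grip 0.063
x [-0.347  0.137 -0.928] y [ 0.384  0.923 -0.007] z [ 0.856 -0.358 -0.373] F [-0.1 -0.4  0.3]
tool mm [ 24.3   0.8 -22.5] n 1 per row [ 24.3   0.8 -22.5]
lean fwd deg 0.64 lat 0.97
```

View pics/s16.png

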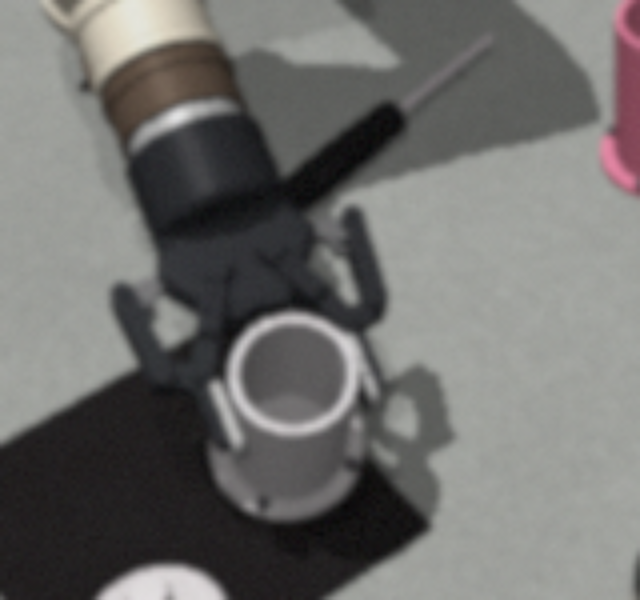

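The shell is upright (lean 0.6°), its empty floor is visible, and the contact force is near zero. Releasing gradually and rising.

```bash
python3 -m crank '[[[0,0,0,0,60],[0,0,0,0,30],[0,0,0,0,0],[0,0,0,0,0],[0,0,0,0,0]]]'; python3 go.py .5933 -.2711 .13 35; python3 -m crank '[[[-9,0,-4,0,0],[-14,0,-6,0,0],[-14,0,-6,0,0],[0,0,0,0,0]]]'; python3 go.py .59 -.27 .22 35
```

```text
clock: 41.22
eef_pos: [0.5927, -0.271, 0.0881]
tool_rot: [0.161, 0.814, -0.112, 0.547]
ft_force: [-0.6, -0.6, 1.1]
grip_width: 0.0855
clk 41.225 pos [ 0.5927 -0.271   0.0881] q [-0.453  0.659 -0.997 -1.271  0.052 -0.028] grip 0.0855
x [-0.349  0.138 -0.927] y [ 0.384  0.923 -0.007] z [ 0.855 -0.358 -0.375] F [-0.6 -0.6  1.1]
tool mm [-39.1  -0.2 -15.1] n 2 per row [-19.6  -0.1  -7.6]
lean fwd deg 0.76 lat 0.97
clock: 41.72
eef_pos: [0.5918, -0.2702, 0.1305]
tool_rot: [0.161, 0.814, -0.112, 0.547]
ft_force: [0.1, -0.0, -0.5]
grip_width: 0.0853
clk 41.725 pos [ 0.5918 -0.2702  0.1305] q [-0.452  0.505 -0.992 -1.112  0.051 -0.028] grip 0.0853
x [-0.349  0.138 -0.927] y [ 0.384  0.923 -0.007] z [ 0.855 -0.358 -0.376] F [ 0.1 -0.  -0.5]
tool mm [-82.3  -1.1 -35.3] n 3 per row [-27.4  -0.4 -11.8]
lean fwd deg 0.78 lat 0.96
```

```bash
python3 -m crank '[[[-27,0,-12,0,0],[-35,0,-14,0,0],[-35,0,-14,0,0],[-30,0,-20,0,0],[0,0,0,0,0]]]'; python3 - <<'E'
from h import *
t=bot.camera("top");s=bot.camera("scene");cv2.imwrite("pics/t17.png",t["img"]);cv2.imwrite("pics/s17.png",s["img"])
for c in(t,s):
    P=cloud(c)
    m=(np.hypot(P[...,0]-.57,P[...,1]+.262)<.05)&(P[...,2]>.112)&(P[...,2]<.126);k=P[m]
    if len(k):print("rim",len(k),np.median(k[:,2]),(k.min(0)+k.max(0))/2, np.linalg.lstsq(np.c_[k[:,:2],np.ones(len(k))],k[:,2],rcond=None)[0])
    m=(np.hypot(P[...,0]-.5725,P[...,1]+.367)<.045)&(P[...,2]>.01)&(P[...,2]<.022);k=P[m]
    print("disc",len(k),np.median(k[:,2]),(k.min(0)+k.max(0))/2,np.linalg.lstsq(np.c_[k[:,:2],np.ones(len(k))],k[:,2],rcond=None)[0][:2])
P=cloud(t);m=(np.abs(P[...,0]-.454)<.078)&(np.abs(P[...,1]-.294)<.085)&(P[...,2]>.012);n,l,st,ce=cv2.connectedComponentsWithStats(m.astype(np.uint8))
for i in range(1,n):
    if st[i,4]>20:k=P[l==i];print(st[i],k.min(0).round(3),k.max(0).round(3))
E
```

```text
clock: 42.35
eef_pos: [0.5843, -0.2659, 0.2714]
tool_rot: [0.161, 0.815, -0.111, 0.545]
ft_force: [-0.2, -0.3, 0.5]
grip_width: 0.0855
rim 14 0.11629175968060493 [ 0.55532682 -0.22309096  0.11769627] [-0.61045556 -0.2307071   0.40442496]
disc 322 0.015081712934463453 [ 0.57396019 -0.36688728  0.01601135] [ 0.01298918 -0.0115502 ]
rim 161 0.11784852713463809 [ 0.54647945 -0.25098312  0.11743994] [-0.03446453  0.02087797  0.14199987]
disc 728 0.016269988677796346 [ 0.57205818 -0.3701383   0.01604148] [-0.0123854   0.00693358]
[152 292  18  18 245] [0.424 0.283 0.013] [0.459 0.32  0.068]
[129 303  16  18 216] [0.399 0.338 0.013] [0.436 0.368 0.042]
```

View pics/t17.png

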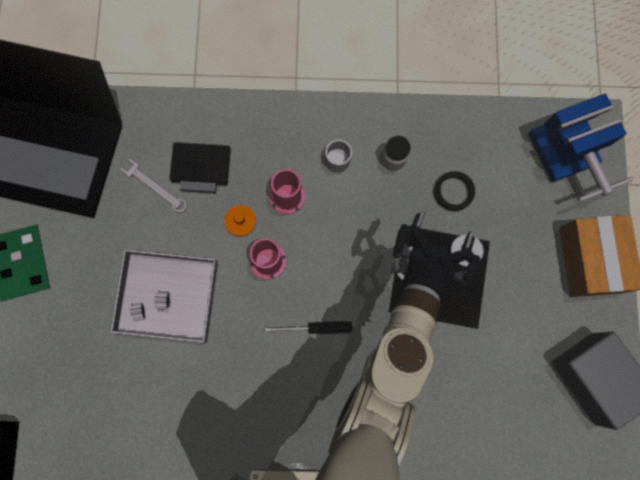

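View pics/s17.png

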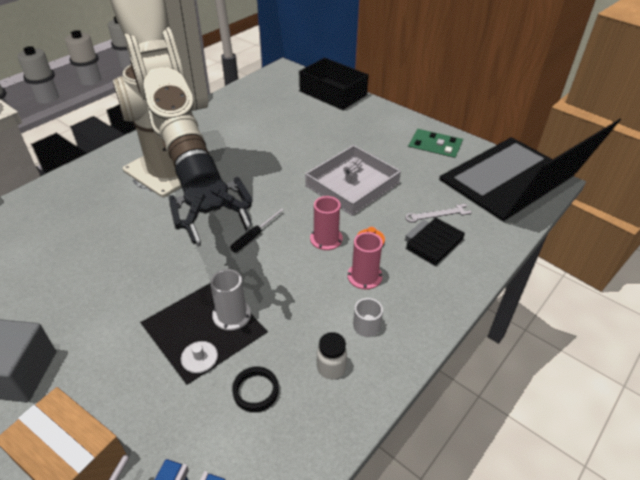

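Final view: the shell stands at scene (228,298), the cover is flat beside it at (198,357), the gears are in the tray, and the bystanders are in place. I'll move the arm clear of the top view to check that the shell is level.

```bash
python3 -m crank '[[[-15,40,0,0,0],[-15,45,0,0,0],[-15,45,0,0,0],[-10,45,0,0,0],[0,0,0,0,0],[0,0,0,0,0]]]'; python3 - <<'E'
from h import *
import pickle
t=bot.camera("top");s=bot.camera("scene");cv2.imwrite("pics/t18.png",cv2.resize(t["img"][200:345,375:505],None,fx=4.5,fy=4))
for c in(t,s):
    P=cloud(c)
    m=(np.hypot(P[...,0]-.55,P[...,1]+.252)<.045)&(P[...,2]>.108)&(P[...,2]<.128);k=P[m]
    print("rim",len(k),np.median(k[:,2]),(k.min(0)+k.max(0))/2, np.linalg.lstsq(np.c_[k[:,:2],np.ones(len(k))],k[:,2],rcond=None)[0][:2])
t0,s0=pickle.load(open("c0.pkl","rb"))
d=cv2.absdiff(t["img"],t0["img"]).max(2)
for n,b in dict(short=(320,130,360,175),jar=(380,130,418,172),case=(165,138,235,196),wrench=(118,155,190,215),tape=(430,168,480,214),driver=(300,318,356,336)).items():print(n,(d[b[1]:b[3],b[0]:b[2]]>45).sum())
E
```

```text
clock: 43.2
eef_pos: [0.6691, -0.1084, 0.2963]
tool_rot: [0.162, 0.825, -0.112, 0.53]
ft_force: [-0.8, -0.8, -0.0]
grip_width: 0.0855
rim 264 0.11698055920870085 [ 0.53858113 -0.24706739  0.11627304] [-0.00272864 -0.00277601]
rim 357 0.11697742361376096 [ 0.53815499 -0.25000214  0.11583196] [0.00282875 0.00775558]
short 63
jar 0
case 0
wrench 0
tape 0
driver 238
```

View pics/t18.png

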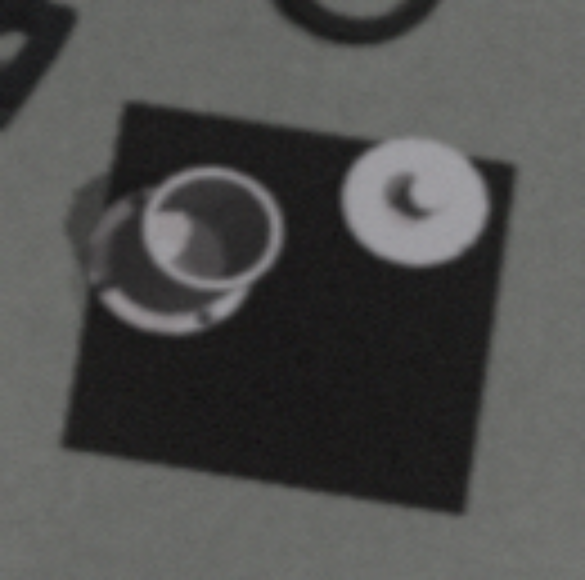

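```bash
python3 - <<'E'
from h import *
import pickle
t0,s0=pickle.load(open("c0.pkl","rb"));t=bot.camera("top")
for n,b,lo in(("driver",(300,310,360,345),.01),("short",(320,130,360,175),.03)):
    for c in(t0,t):
        P=cloud(c);m=np.zeros((480,640),bool);m[b[1]:b[3],b[0]:b[2]]=1;m&=(P[...,2]>lo)&(P[...,2]<.07);print(n,m.sum(),P[m].mean(0).round(4))
o=bot.get_obs();print(o['clock'],np.abs(o['joint_vel']).max());bot.job_done()
E
```

```text
driver 515 [ 0.3957 -0.0641  0.0215]
driver 310 [ 0.397  -0.0841  0.0222]
short 331 [ 0.7788 -0.0754  0.0506]
short 284 [ 0.7838 -0.077   0.0502]
43.35 0.012426775058630152
the job is handed in; nothing more can be done
```

The job is handed in at 43.4 s. By my last checks everything is where the task wants it, apart from one open doubt about the screwdriver. No verdict was reported.

**What I did**
- **Cover:** I lifted it off by the knob and laid it on the mat, knob up.
- **Tilting the tool:** the move rows cannot incline the tool. I inclined it about 69° by reaching outward past joint 3's limit in free space.
- **Gears:** I gripped the shell from that angle and turned it to about 128° over the tray until the gears slid out.
- **Shell:** I turned it back upright and carried it to the mat. It leaned about 8°, so I pressed it gently on the mat (up to about 24 N) until it stood level, then let go.

**Last checks**
- **Shell:** it stands level within 0.5° on the mat at about (0.54, -0.25). Its rim is at 0.117 against 0.119 expected, and its empty floor is visible. The edge of its flange may overhang the mat's edge by a few millimetres, but its middle is inside.
- **Cover:** flat on the mat at (0.572, -0.367), with its disc top at 0.016.
- **Gears:** one lies on its side and a pile beside it reaches 0.065, which I read as two more gears. The drop in wrist load of about 2.6 N fits three gears.
- **Bystanders:** the jar, case, wrench and tape show no change.

**Checks that disagreed**
- **Screwdriver:** its measured centre shifted 20 mm in y, but with far fewer points (310 against 515). I put that down to the arm hiding part of it, since it looked unmoved in the earlier scene view, but I handed in without settling it.
- **Short shell:** its centre shifted 5 mm, also with fewer points. I think that is the same effect.

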